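# Set the shaker spindle with its high spot on the gauge

### The arm

A 6-joint arm with a two-finger parallel gripper is mounted at the origin on the work surface. World frame = base frame: x ahead of the robot, y to its left, z up, the work surface at z = 0. Lengths are in m, angles in rad, forces in N, time in s.
With the tool pointing down it reaches from about 0.325 to 0.775 m from the base axis. Payload 5.5 kg.
Tool frame: the origin (TCP) lies at the very end of the fingers, on their centre line; the grasp point (between the pads) lies 19 mm behind it; z points along the fingers, y is the direction in which the jaws open and shut (so a half turn about z gives the same grasp; the last joint's range is limited). The gripper opens to 88 mm and grips with 3 to 60 N. Pads are 20 mm wide; open, the fingers measure 115 mm over their backs; the gripper's body (75 mm by 178 mm) begins 61 mm behind the grasp point.
Start: joints at [-1.298, 0.091, 1.231, -0, 1.82, -0.057], TCP at [0.194, -0.568, 0.187] pointing down, gripper open.
Joint ranges: [-2.87, 2.87], [-0.86, 2.18], [0.17, 2.46], [-1.51, 4.65], [0.06, 2.69], [-2.65, 2.65]. Speed limits (rad/s): [2.57, 2.57, 3.01, 3.14, 3.14, 3.14].

### API

Orientations are given as a rotation vector (axis times angle).
In Python, from bench import get_state, optics, manip, spotter gives the robot as it stands.
- The arm moves only by the tool send_rows, never from a script. Its argument "steps" is a list of rows, each a list of 3 entries, a list of its own where there are three numbers: the turn, a rotation vector about the world's x, y, z each as a share of pi/4 rad, from -1 to 1, then the shift along the world's x, y, z each as a share of 75 cm, from -1 to 1, then the closure, from 0 (fully open) to 1 (shut). A call has 1 to 5 rows; each row is the pose to reach, as a shift and turn from the pose measured when the call began; what a row does not reach only later rows make up. A row lasts 1/12 s, in which the tool goes at most 41.7 mm and 7.16 degrees, less where a joint would pass 70% of its speed; a pose out of reach is approached as far as the arm can. A call with a number of a shift or a turn outside -1 to 1 is refused whole. A call with a gripper value outside its range is refused whole. The fingers move at their own pace and stop on an object; "grip_force" is the grip in N (left out, the last holds). Time passes only in rows, so rows that repeat a pose let the fingers close. It gives the time, the measured TCP pose, the force and the opening at its end, in the units of the state.
- get_state(): the state, without advancing time (a new reading comes with each control period).
- optics.read_camera(name): name is "scene" or "top"; returns the picture (400x640x3 uint8, blue, green, red); there is no depth.
- optics.calibration(name): a dict with "mtx" (3x3 intrinsics, pixels), "rvec" (rotation vector, rad) and "tvec" (3), from world to camera coordinates, as OpenCV has them. Camera axes: x right, y down, z forward; pixel columns grow to the right and rows downward; lengths in m; the calibration is good to about 2 mm. A picture is of the moment at which its call begins. calibration takes no time and is no camera call.
- manip.sign_off(): hands the job in, once; it reports no verdict.
Trained networks look in the newest picture that a camera, given by its name, has taken for a name from the list of things; names that differ only in an ending like _2 or _b are one class to them, and where a whole thing is asked for, a point or a joint stands for the part that bears it (a point fixed in the world has none). Each returns a list of dicts, best first, with "conf" (0 to 1); they miss things now and then, are a little off and sometimes report something else, mostly with a low value. They report only what shows in the picture. A call takes as long as a camera call.
- spotter.boxes_of(camera, query): "position" ([x, y, z] in m, in the coordinates of the camera as it stood for that picture, good to about 4 mm: the middle of the surface that is visible of it).
- spotter.cut_out(camera, query): "pixels" (400x640 bool, what is visible of it).
- spotter.landmark_of(camera, query): "position" ([x, y, z] in m, in the coordinates of the camera as it stood for that picture, good to about 4 mm: a listed point, or the origin of a listed thing).
The state is a dict: "t": time; "q": joint angles; "qd": joint speeds; "effort": joint torques, N m; "eef_pos": TCP position; "orientation": TCP orientation; "ft_force": force on the tool from outside, world axes, zero at the start; "wrist_torque": the same for the moment, N m; "finger_gap": opening from 0.0 (shut) to 1.0 (fully open).
Only numpy, scipy, OpenCV 4.12 (cv2) and the standard library are available. Lean on these libraries where they do the work, as an engineer would, in place of code of your own. Each camera call takes 0.05 s, during which the arm holds its last target.

### The job

On the bench centres, turn the shaker's spindle gently by its spoked star wheel until the off-centre disc has its high spot on the gauge's sprung plunger (the needle at its highest reading), and leave it there. Then tip the brake arm over so that it rests on the drum, with the reading unchanged. Do not force the wheel or the brake arm, do not push on the gauge or its plunger, and leave the other things on the bench alone.

Things in the scene. Friction and masses are not known exactly. Their poses are not given: they have to be found in the camera images.
- stand: Bench centres fixed to the bench: dark steel bed 270 x 360 mm, 20 mm thick, two grey end posts 138 mm high whose points carry a spindle level along the stand's y axis, 110 mm above the bench. Origin on the bench under the spindle's middle; x points across the bed to the gauge, away from the robot; z up. Star wheel at y = +75 mm, off-centre disc at y = 0, brake drum (60 mm across) at y = -80 mm.
- wheel_mid (a point): Centre of the star wheel, on the spindle axis (fixed to the stand, with the stand's axes). Black hub 40 mm across, 30 mm wide; five plain steel spokes 72 degrees apart, 12 mm thick with round ends, in the plane across the spindle, ends 78 mm from the axis. Turn it by pushing a spoke near the top, fingers coming from above, or by gripping one.
- spindle (a joint): Turn of the spindle with wheel and disc, rad, no stops, turns both ways. At 0 (and every 2 pi / 5) one spoke points straight up; grows as the top of the wheel moves to the stand's +x. Bearing friction is about 0.2 N m, so it stays where it is left; pushing a spoke takes some 3 to 6 N. Touch the spokes slowly (under 50 mm/s): a knock over 25 N would mark the points.
- plunger_tip (a point): Tip of the gauge's plunger finger, 10 mm across, touching the off-centre disc from the gauge side (stand's +x) at spindle height. The disc is aluminium, 72 mm across, 20 mm wide, fixed on the spindle 6 mm off-centre; how its high spot stands round the spindle relative to the spokes differs each time.
- plunger (a joint): Swing of the gauge's sprung plunger finger and needle, rad, grows as the disc pushes the tip outward (needle end then moves to the stand's -y). About 0.03 on the disc's low side, 0.26 half-way, 0.505 to 0.515 with its high spot on the plunger; one highest reading per turn of the spindle. Tip travel is about 26 mm x sin(value), = 6.7 mm + 6 mm x cos(angle between high spot and plunger). Spring force 6 to 11 N.
- needle_end (a point): Free end of the gauge's black needle, 115 mm from its upright pivot at the stand's (33, -26) mm, 120 mm above the bench; it sweeps some 55 mm along the stand's y over a white scale with black marks, nearest the stand's -y at the highest reading.
- gauge: The lever gauge: pivot post, finger, needle, white scale plate 58 x 108 mm on a bracket, top about 125 mm above the bench, at the stand's +x side in the middle. Delicate: not to be knocked or pushed.
- brake_pivot (a point): Pivot of the brake arm (fixed to the stand, its axes are the stand's), on the robot side of the spindle, 152 mm above the bench. The arm swings in the stand's x-z plane.
- brake (a joint): Swing of the brake arm, rad: 0 leaning back 20 degrees past upright to the robot side (the stand's -x), 0.35 upright, about 1.92 when it lies level with its rubber pad on the drum. Once pushed past upright it sinks by its own weight (slowly, damped) on to the drum.
- brake_knob (a point): Black cross-knob (22 mm thick, 30 mm wide) at the free end of the brake arm, 112 mm from the pivot. The arm is a dark steel bar 14 mm wide (stand's y) and 12 mm thick, 0.30 kg.
- jar: Bystander, leave alone: glass jar, 75 mm high, beside the star-wheel end of the stand; origin at its underside.
- glue: Bystander, leave alone: white plastic bottle, 90 mm high, beside the brake end; origin at its underside.
- collar: Bystander, leave alone: loose steel ring 40 mm across lying on the bed near the gauge; origin at its underside.
- bowl: Bystander, leave alone: green glass bowl, 120 mm across; origin at its underside.
- carton: Bystander, leave alone: small cardboard box 80 x 60 x 35 mm; origin at its underside.
- brush: Bystander, leave alone: brush lying on the bench; origin at its underside.

How it is judged:
By the outcome, as a careful person would: the job done as asked, in the order asked, and still so for the second after the job is handed in, with the robot touching nothing.
It also fails if it takes over 70 s, if anything falls off the work surface, if the arm or the gripper's body presses on something with over 40 N, if the wrist force passes 120 N, or if a joint passes its speed limit or range.

## Working session

There is one attempt and no reset: what is moved stays moved. The work goes in short steps, Python scripts to look and compute and a tool call to move; the robot and the scene stay as the last step left them, time stands still between calls to the robot, and variables do not carry over. Pictures are saved under pics/ and viewed, and the job is handed in when it is done.

Besides the shell and the picture viewer there is one more tool, called after "Call:" as name(argument=value, ...), one argument or row to a line, values as JSON. send_rows: Moves the arm, as the interface text tells. Its arguments: {"type":"object","properties":{"steps":{"type":"array","items":{"type":"array"}},"grip_force":{"type":"number"}},"required":["steps"]}

```bash
mkdir -p pics; ls; cat > h.py <<'E'
import numpy as np, cv2
from bench import get_state, optics, manip, spotter
def snap(cam,name):
    im=optics.read_camera(cam); cv2.imwrite('pics/'+name+'.png',im); return im
def c2w(cam,p):
    c=optics.calibration(cam); R=cv2.Rodrigues(np.array(c['rvec'],float))[0]
    return R.T@(np.array(p)-np.array(c['tvec']).ravel())
def w2p(cam,P):
    c=optics.calibration(cam)
    return cv2.projectPoints(np.array(P,float).reshape(-1,3),np.array(c['rvec'],float),np.array(c['tvec'],float),np.array(c['mtx'],float),None)[0].reshape(-1,2)
def lm(cam,q):
    r=spotter.landmark_of(cam,q)
    return [(round(d['conf'],2),c2w(cam,d['position']).round(4).tolist()) for d in r[:2]]
E
python3 - <<'E'
from h import *
for c in ['scene','top']:
    snap(c,c+'0')
    for q in ['stand','wheel_mid','plunger_tip','needle_end','brake_pivot','brake_knob']: print(c,q,lm(c,q))
s=get_state();print({k:np.round(v,3).tolist() for k,v in s.items()})
E
```

```text
pics
scene stand [(0.83, [0.5474, -0.0181, -0.0019])]
scene wheel_mid [(0.97, [0.5423, 0.0619, 0.1127]), (0.51, [0.6529, -0.358, 0.0033])]
scene plunger_tip [(0.57, [0.5742, -0.0077, 0.1111])]
scene needle_end [(0.58, [0.6851, -0.0112, 0.1153])]
scene brake_pivot []
scene brake_knob []
top stand [(0.79, [0.5447, -0.0116, -0.0021])]
top wheel_mid [(0.37, [0.5772, -0.0103, 0.1121]), (0.29, [0.6393, 0.1055, 0.0169])]
top plunger_tip []
top needle_end [(0.68, [0.6881, -0.0072, 0.1183]), (0.66, [0.6501, -0.3554, -0.0012])]
top brake_pivot [(0.96, [0.4731, -0.0917, 0.1537]), (0.6, [0.5796, -0.0366, 0.1081])]
top brake_knob [(0.55, [0.4379, -0.0943, 0.2597])]
{'t': 0.7, 'q': [-1.298, 0.091, 1.231, 0.0, 1.82, -0.057], 'qd': [-0.0, 0.0, -0.0, -0.001, -0.001, -0.0], 'effort': [0.001, -44.605, -40.64, 0.07, 0.019, -0.0], 'eef_pos': [0.194, -0.568, 0.187], 'orientation': [3.099, 0.516, 0.0], 'ft_force': [-0.385, 0.557, -0.402], 'wrist_torque': [0.008, 0.022, -0.01], 'finger_gap': 0.997}
```

View pics/scene0.png

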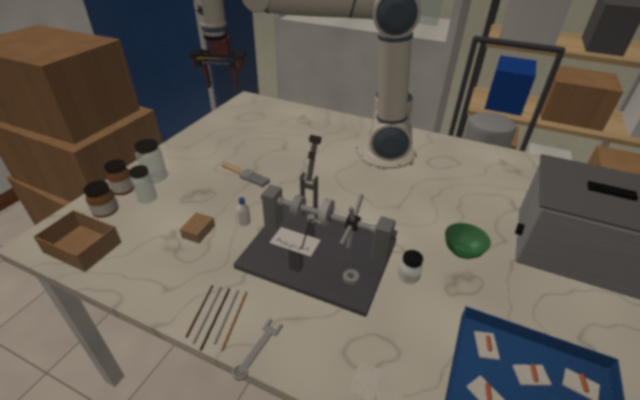

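View pics/top0.png

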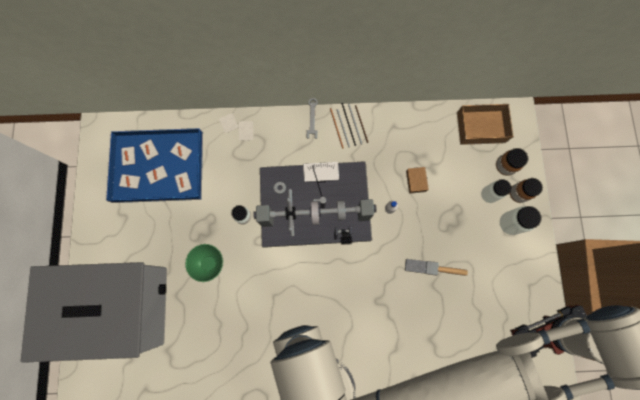

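The scene picture shows the stand at about (320,240), with its needle over the white scale at (297,242). In the top picture the stand is at (316,205), the wheel at (291,213), the needle at (318,180) and the knob at (345,236). I'll enlarge both.

```bash
python3 - <<'E'
from h import *
a=cv2.imread('pics/top0.png')[150:260,240:400]; cv2.imwrite('pics/top0z.png',cv2.resize(a,None,fx=5,fy=5,interpolation=cv2.INTER_CUBIC))
a=cv2.imread('pics/scene0.png')[125:285,225:425]; cv2.imwrite('pics/scene0z.png',cv2.resize(a,None,fx=3.7,fy=3.7,interpolation=cv2.INTER_CUBIC))
for c in ['scene','top']:
    k=optics.calibration(c); R=cv2.Rodrigues(np.array(k['rvec'],float))[0]; print(c,(-R.T@np.array(k['tvec']).ravel()).round(3),np.array(k['mtx']).round(1).tolist())
E
```

```text
scene [1.253 0.281 0.766] [[387.1, 0.0, 317.0], [0.0, 387.1, 199.3], [0.0, 0.0, 1.0]]
top [ 0.324 -0.025  1.356] [[411.6, 0.0, 322.3], [0.0, 411.6, 198.4], [0.0, 0.0, 1.0]]
```

View pics/top0z.png

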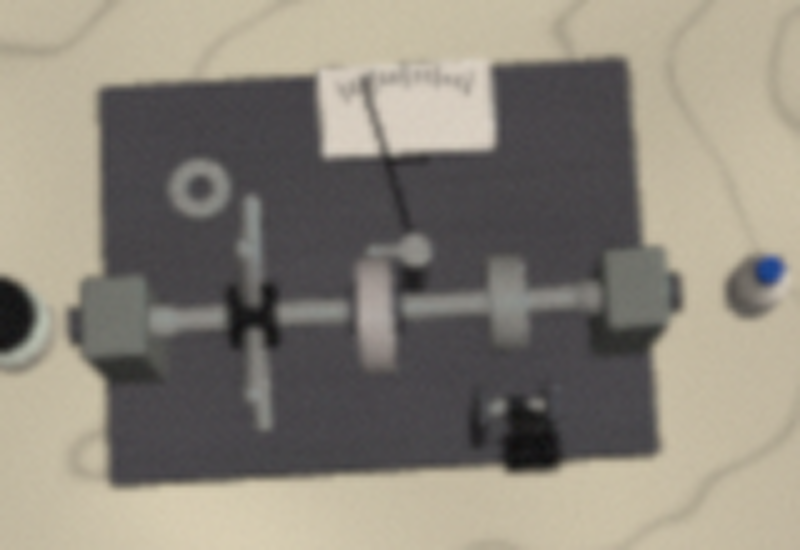

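View pics/scene0z.png

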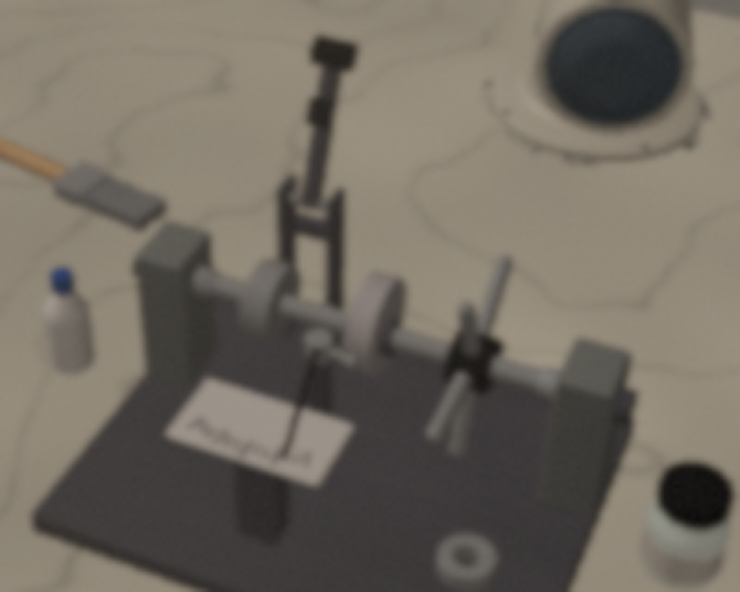

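```bash
cat >> h.py <<'E'
def ray(cam,uv,z):
    c=optics.calibration(cam); R=cv2.Rodrigues(np.array(c['rvec'],float))[0]; o=-R.T@np.array(c['tvec']).ravel()
    d=R.T@np.linalg.inv(np.array(c['mtx']))@np.array([uv[0],uv[1],1.]); return o+d*(z-o[2])/d[2]
E
python3 - <<'E'
from h import *
f=lambda u,v:(240+(u+.5)/5-.5,150+(v+.5)/5-.5)
for n,u,v,z in [('TL',100,90,.02),('TR',627,60,.02),('BL',112,487,.02),('BR',660,452,.02),('hub',253,315,.12),('disc',377,260,.146),('drum',507,260,.14),('drumb',508,335,.12),('pivot gauge',416,250,.12),('needle',368,80,.12),('sp1',252,197,.12),('knob',527,405,.262)]:
    print(n,ray('top',f(u,v),z).round(4))
g=lambda u,v:(225+(u+.5)/3.7-.5,125+(v+.5)/3.7-.5)
for n,u,v,z in [('L',35,520,.02),('L',190,325,.02),('needle',285,455,.12),('pg',317,341,.125)]:
    print(n,ray('scene',g(u,v),z).round(4))
E
```

```text
TL [0.7153 0.1692 0.02  ]
TR [ 0.7224 -0.1867  0.02  ]
BL [0.4484 0.1637 0.02  ]
BR [ 0.4571 -0.192   0.02  ]
hub [0.5401 0.0628 0.12  ]
disc [ 0.5661 -0.0141  0.146 ]
drum [ 0.5642 -0.0923  0.14  ]
drumb [ 0.5217 -0.0918  0.12  ]
pivot gauge [ 0.5766 -0.038   0.12  ]
needle [ 0.6859 -0.0124  0.12  ]
sp1 [0.6139 0.0617 0.12  ]
knob [ 0.4608 -0.0924  0.262 ]
L [ 0.7302 -0.1804  0.02  ]
L [ 0.5034 -0.187   0.02  ]
needle [ 0.6877 -0.0086  0.12  ]
pg [ 0.5859 -0.0351  0.125 ]
```

```bash
cat >> h.py <<'E'
O=np.array([0.542,-0.012,0.]); yaw=0.0215
Rz=np.array([[np.cos(yaw),-np.sin(yaw),0],[np.sin(yaw),np.cos(yaw),0],[0,0,1]])
def s2w(p): return O+np.array(p,float)@Rz.T
def w2s(p): return (np.array(p,float)-O)@Rz
def spoke(a,r=.078): return [r*np.sin(a),.075,.110+r*np.cos(a)]
def overlay(im,cam,th,f,x0,y0,x1,y1,name):
    a=cv2.resize(im[y0:y1,x0:x1],None,fx=f,fy=f,interpolation=cv2.INTER_CUBIC)
    P=lambda p: tuple(int(v) for v in ((w2p(cam,s2w(p))[0]+.5-np.array([x0,y0]))*f-.5).round())
    if th is not None:
        for k in range(5): cv2.line(a,P(spoke(th+k*2*np.pi/5,.02)),P(spoke(th+k*2*np.pi/5)),(0,0,255) if k else (0,255,0),1)
    cv2.imwrite('pics/'+name+'.png',a)
def phase_score(im,cam,ths):
    # brightness along spokes minus brightness beside them
    g=cv2.cvtColor(im,cv2.COLOR_BGR2GRAY).astype(np.float32); out=[]
    for th in ths:
        s=0
        for k in range(5):
            a=th+k*2*np.pi/5
            rs=np.linspace(.03,.075,12)
            def val(da,sh=0):
                pts=w2p(cam,s2w([[r*np.sin(a)+da*np.cos(a),.075,.110+r*np.cos(a)-da*np.sin(a)] for r in rs])).astype(np.float32)
                return cv2.remap(g,pts[:,0],pts[:,1],cv2.INTER_LINEAR).ravel()
            s+=np.mean(val(0)-.5*val(.014)-.5*val(-.014))
        out.append(s)
    return np.array(out)
E
python3 - <<'E'
from h import *
t=cv2.imread('pics/top0.png'); s=cv2.imread('pics/scene0.png')
ths=np.deg2rad(np.arange(0,72,2)); a=phase_score(s,'scene',ths); b=phase_score(t,'top',ths)
for i in np.argsort(-(a))[:6]: print(np.rad2deg(ths[i]).round(),a[i].round(1),b[i].round(1))
th=ths[np.argmax(a)]
overlay(s,'scene',th,6,310,180,400,270,'ov_s'); overlay(t,'top',th,8,270,170,340,235,'ov_t')
E
```

```text
10.0 40.1 27.9
8.0 37.6 33.2
12.0 34.8 21.6
6.0 30.1 34.9
38.0 24.5 23.2
36.0 24.1 10.1
```

View pics/ov_s.png

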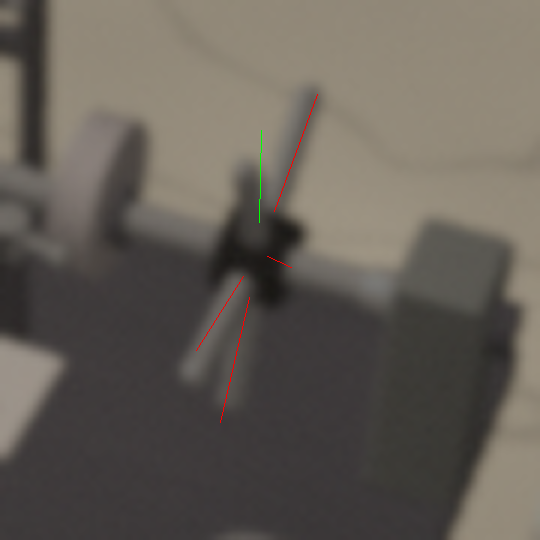

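View pics/ov_t.png

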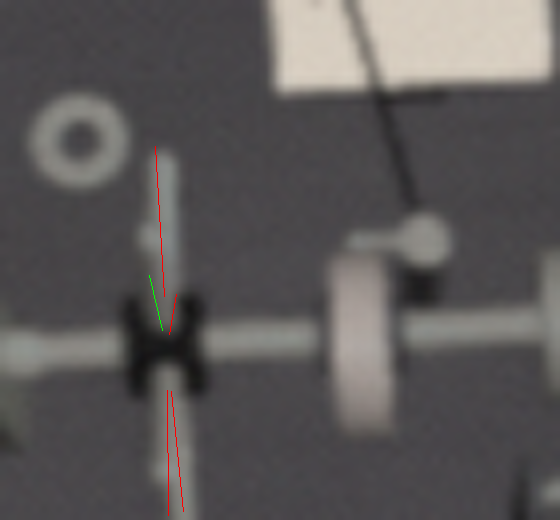

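```bash
python3 - <<'E'
from h import *
from scipy.optimize import least_squares
S=lambda u,v:((u+.5)/6-.5+310,(v+.5)/6-.5+180)
T=lambda u,v:((u+.5)/8-.5+270,(v+.5)/8-.5+170)
k=2*np.pi/5
ob=[('scene',-1,S(312,92)),('scene',0,S(248,163)),('scene',1,S(188,376)),('scene',2,S(230,402)),('top',1,T(166,152)),('top',2,T(150,236)),('top',-1,T(187,515)),('top',-2,T(162,476))]
def res(x):
    r=[]
    for c,n,p in ob:
        q=w2p(c,s2w(spoke(x[0]+n*k,.077))+np.array([x[1],x[2],x[3]]))[0]; r+=list(q-p)
    return np.array(r+[x[1]/.003*.5,x[2]/.003*.5,x[3]/.003*.5])
o=least_squares(res,[.15,0,0,0],x_scale=[.1,.003,.003,.003]); print(np.rad2deg(o.x[0]),o.x[1:].round(4),o.fun.round(1))
E
```

```text
11.900764800030597 [0.0077 0.0009 0.0015] [ 0.1  1.6  1.1 -3.1  0.5 -2.  -1.9  4.2 -1.6 -2.9  2.9  5.8 -2.9 -3.4
  2.2  2.1  1.3  0.2  0.3]
```

```bash
python3 - <<'E'
from h import *
from scipy.optimize import linear_sum_assignment
S=lambda u,v:((u+.5)/6-.5+310,(v+.5)/6-.5+180)
T=lambda u,v:((u+.5)/8-.5+270,(v+.5)/8-.5+170)
so=np.array([S(312,92),S(248,163),S(188,376),S(230,402)]); to=np.array([T(166,152),T(150,236),T(187,515),T(162,476)])
for d in range(0,72,3):
    A=np.deg2rad(d)+np.arange(5)*2*np.pi/5; W=s2w([spoke(a,.077) for a in A])+np.array([0,-.003,0])
    r=[]
    for c,o in (('scene',so),('top',to)):
        p=w2p(c,W); D=((o[:,None]-p[None])**2).sum(-1); i,j=linear_sum_assignment(D); r+=[round(D[i,j].sum(),1),j.tolist()]
    print(d,r)
W=s2w([spoke(a,.077) for a in np.deg2rad([0,90,180,270])]);print(w2p('scene',W),w2p('top',W),so,to)
E
```

```text
0 [np.float64(225.2), [4, 0, 1, 2], np.float64(46.6), [1, 2, 4, 3]]
3 [np.float64(169.4), [4, 0, 1, 2], np.float64(57.7), [1, 2, 4, 3]]
6 [np.float64(121.7), [4, 0, 1, 2], np.float64(71.0), [1, 0, 4, 3]]
9 [np.float64(82.1), [4, 0, 1, 2], np.float64(59.0), [1, 0, 3, 4]]
12 [np.float64(50.7), [4, 0, 1, 2], np.float64(37.7), [1, 0, 3, 4]]
15 [np.float64(27.6), [4, 0, 1, 2], np.float64(22.1), [1, 0, 3, 4]]
18 [np.float64(12.9), [4, 0, 1, 2], np.float64(11.9), [1, 0, 3, 4]]
21 [np.float64(6.7), [4, 0, 1, 2], np.float64(7.2), [1, 0, 3, 4]]
24 [np.float64(9.0), [4, 0, 1, 2], np.float64(8.0), [1, 0, 3, 4]]
27 [np.float64(20.0), [4, 0, 1, 2], np.float64(14.1), [1, 0, 3, 4]]
30 [np.float64(39.8), [4, 0, 1, 2], np.float64(25.7), [1, 0, 3, 4]]
33 [np.float64(68.4), [4, 0, 1, 2], np.float64(42.6), [1, 0, 3, 4]]
36 [np.float64(105.9), [4, 0, 1, 2], np.float64(64.9), [1, 0, 3, 4]]
39 [np.float64(152.5), [4, 0, 1, 2], np.float64(92.5), [1, 0, 3, 4]]
42 [np.float64(185.6), [4, 3, 1, 2], np.float64(125.4), [1, 0, 3, 4]]
45 [np.float64(211.1), [4, 3, 1, 2], np.float64(133.3), [0, 1, 3, 4]]
48 [np.floa
[... 277 characters left out ...]
t64(431.1), [4, 3, 1, 2], np.float64(47.6), [0, 1, 3, 2]]
63 [np.float64(435.9), [4, 3, 0, 1], np.float64(40.6), [0, 1, 3, 2]]
66 [np.float64(360.5), [3, 4, 0, 1], np.float64(38.1), [0, 1, 3, 2]]
69 [np.float64(288.9), [3, 4, 0, 1], np.float64(40.1), [0, 1, 3, 2]]
[[354.97447078 197.95725776]
 [342.01182131 241.08432623]
 [350.58192193 243.22061803]
 [362.19487779 204.35520168]] [[288.38232086 208.5713589 ]
 [289.25780419 188.67038874]
 [292.15078404 217.07209236]
 [291.52838183 238.09256756]] [[361.58333333 194.91666667]
 [350.91666667 206.75      ]
 [340.91666667 242.25      ]
 [347.91666667 246.58333333]] [[290.3125 188.5625]
 [288.3125 199.0625]
 [292.9375 233.9375]
 [289.8125 229.0625]]
```

Call:
send_rows(
  steps=[
    [[0,0,-0.394],[0.107,0.24,0.267],1],
    [[0,0,-0.394],[0.107,0.24,0.267],1],
    [[0,0,-0.394],[0.107,0.24,0.267],1],
    [[0,0,-0.394],[0.107,0.24,0.267],1],
    [[0,0,-0.394],[0.107,0.24,0.267],1],
  ],
  grip_force=10,
)

```text
t: 1.12
eef_pos: [0.254, -0.4327, 0.3372]
orientation: [3.141, 0.031, 0.0]
ft_force: [-0.1, 0.4, 0.6]
finger_gap: 0.663
```

Call:
send_rows(
  steps=[
    [[0,0,0],[0.261,0.659,0.03],1],
    [[0,0,0],[0.261,0.659,0.03],1],
    [[0,0,0],[0.261,0.659,0.03],1],
    [[0,0,0],[0.261,0.659,0.03],1],
    [[0,0,0],[0.261,0.659,0.03],1],
  ],
)

```text
t: 1.53
eef_pos: [0.3304, -0.2388, 0.3454]
orientation: [3.14, 0.03, 0.002]
ft_force: [0.6, -0.9, 0.8]
finger_gap: 0.279
```

Call:
send_rows(
  steps=[
    [[0,0,0],[0.154,0.389,0.0],1],
    [[0,0,0],[0.154,0.389,0.0],1],
    [[0,0,0],[0.154,0.389,0.0],1],
    [[0,0,0],[0.154,0.389,0.0],1],
    [[0,0,0],[0.154,0.389,0.0],1],
  ],
)

```text
t: 1.95
eef_pos: [0.4067, -0.0447, 0.3457]
orientation: [3.14, 0.03, 0.004]
ft_force: [0.9, -0.6, -0.9]
finger_gap: 0.005
```

Call:
send_rows(
  steps=[
    [[0,0,0],[0.058,0.141,0.0],1],
    [[0,0,0],[0.058,0.141,0.0],1],
    [[0,0,0],[0.058,0.141,-0.02],1],
    [[0,0,0],[0.058,0.141,-0.1],1],
    [[0,0,0],[0.058,0.141,-0.16],1],
  ],
)

```text
t: 2.37
eef_pos: [0.4513, 0.0631, 0.2475]
orientation: [3.14, 0.036, 0.01]
ft_force: [-0.7, 0.5, -0.0]
finger_gap: 0.007
```

```bash
python3 - <<'E'
from h import *
s=get_state();print(s['t'],s['eef_pos'],w2s(s['eef_pos']))
a=snap('scene','s1');b=snap('top','t1')
A=cv2.resize(a[130:280,250:410],(800,750)[0:1]+(750,)) if 0 else cv2.resize(a[150:270,260:400],None,fx=4,fy=4,interpolation=cv2.INTER_CUBIC)
B=cv2.resize(b[150:260,250:385],None,fx=4,fy=4,interpolation=cv2.INTER_CUBIC)
cv2.imwrite('pics/s1z.png',A);cv2.imwrite('pics/t1z.png',B)
E
```

```text
2.3667 [0.4513493  0.06311772 0.24750965] [-0.08901484  0.0770492   0.24750965]
```

View pics/s1z.png

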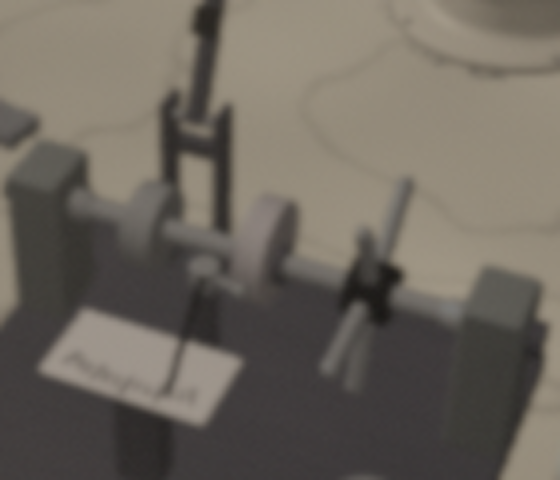

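View pics/t1z.png

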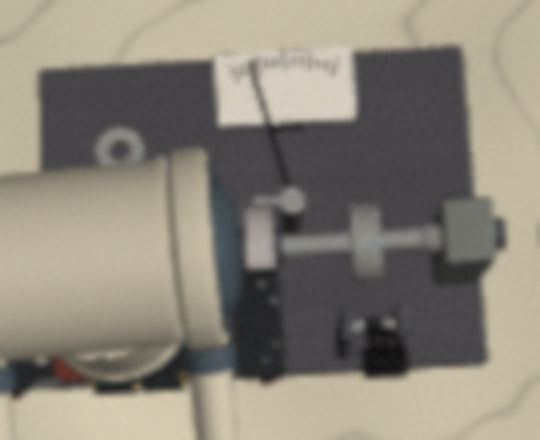

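The crops show the needle clear in both views, at (165,390) in the scene crop and (252,62) in the top crop. The gripper isn't visible in the scene crop, so I'll check the whole picture.

View pics/s1.png

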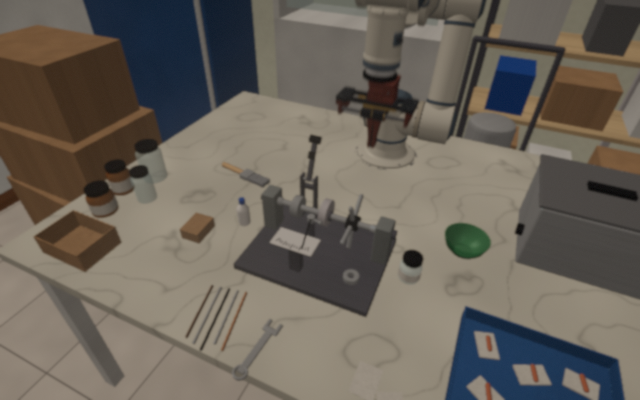

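```bash
python3 - <<'E'
from h import *
s=get_state();print(w2p('scene',s['eef_pos']),w2p('scene',[.544,.063,.11]),s['q'])
E
```

```text
[[368.9458539  161.80620509]] [[352.17628219 222.53969735]] [ 6.25066228e-02 -2.75461987e-01  1.48895005e+00 -1.60537612e-03
  1.94675524e+00  1.61229917e+00]
```

```bash
python3 - <<'E'
from h import *
a=cv2.imread('pics/s1.png')[60:260,310:430]
a=cv2.resize(a,None,fx=3,fy=3,interpolation=cv2.INTER_CUBIC)
s=get_state()
for p,c in (([.4513,.0631,.2475],(0,0,255)),([.4513,.0631,.2475+.08],(0,255,0))):
    u=w2p('scene',p)[0]; cv2.circle(a,(int((u[0]-310)*3),int((u[1]-60)*3)),3,c,-1)
cv2.imwrite('pics/s1g.png',a)
E
```

```text
(no output)
```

View pics/s1g.png

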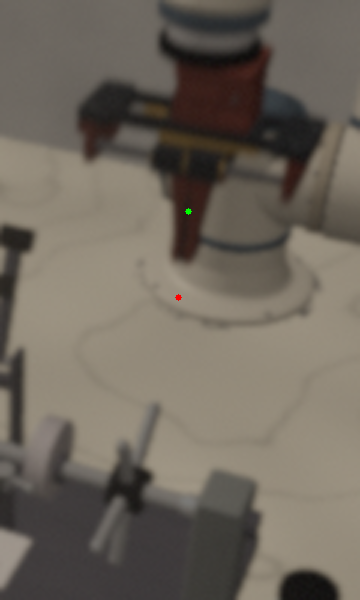

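The fingertip shows at about (183,260), but the projected TCP is at (178,298). The arm may have been moving, so I'll recheck now it's at rest.

```bash
python3 - <<'E'
from h import *
s=get_state(); print(s['t'],s['eef_pos'],np.round(s['qd'],3))
a=snap('scene','s2')[60:260,310:430]
a=cv2.resize(a,None,fx=3,fy=3,interpolation=cv2.INTER_CUBIC)
for p,c in ((s['eef_pos'],(0,0,255)),):
    u=w2p('scene',p)[0]; cv2.circle(a,(int((u[0]-310)*3),int((u[1]-60)*3)),3,c,-1)
cv2.imwrite('pics/s2g.png',a)
E
```

```text
2.4667 [0.44563182 0.06138201 0.23553374] [-0.024 -0.012 -0.24  -0.001  0.08   0.001]
```

View pics/s2g.png

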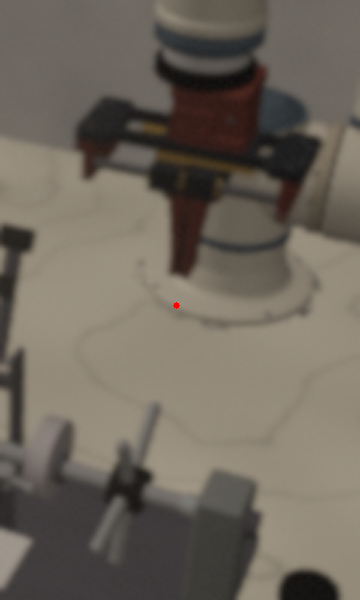

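```bash
python3 - <<'E'
from h import *
s=get_state(); print(s['t'],s['eef_pos'],np.round(s['qd'],3))
a=snap('scene','s3')[60:260,310:430]
a=cv2.resize(a[60:],None,fx=5,fy=5,interpolation=cv2.INTER_CUBIC)
for p,c in ((s['eef_pos'],(0,0,255)),):
    u=w2p('scene',p)[0]; cv2.circle(a,(int((u[0]-310)*5),int((u[1]-120)*5)),3,c,-1)
cv2.imwrite('pics/s3g.png',a[:500])
E
```

```text
2.5167 [0.44781384 0.06107181 0.24246919] [-0.016 -0.032 -0.206  0.002  0.028  0.   ]
```

View pics/s3g.png

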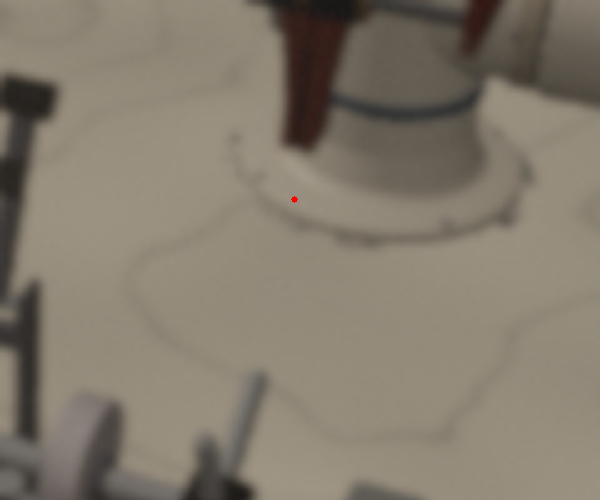

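Call:
send_rows(
  steps=[
    [[0,0,0],[0,0,0],1],
    [[0,0,0],[0,0,0],1],
    [[0,0,0],[0,0,0],1],
  ],
)

```text
t: 2.82
eef_pos: [0.4514, 0.0606, 0.2524]
orientation: [3.14, 0.028, 0.014]
ft_force: [1.1, 0.1, -0.0]
finger_gap: 0.007
```

```bash
python3 - <<'E'
from h import *
for i in range(3):
    s=get_state(); print(s['t'],s['eef_pos'],np.round(s['q'],4),np.round(s['qd'],3),np.round(s['ft_force'],1))
    a=snap('scene','s4_%d'%i)
b=snap('top','t4')
u=w2p('scene',s['eef_pos'])[0];print(u, w2p('top',s['eef_pos']))
a=cv2.resize(a[120:220,310:430],None,fx=5,fy=5,interpolation=cv2.INTER_CUBIC)
cv2.circle(a,(int((u[0]-310)*5),int((u[1]-120)*5)),3,(0,0,255),-1)
cv2.imwrite('pics/s4g.png',a)
E
```

```text
2.8167 [0.45136003 0.06057362 0.25244414] [ 5.9900e-02 -2.7930e-01  1.4615e+00 -1.6000e-03  1.9507e+00  1.6123e+00] [ 0.002  0.004  0.026  0.001 -0.007 -0.001] [ 1.1  0.1 -0. ]
2.8667 [0.45109824 0.06059299 0.25152195] [ 6.0000e-02 -2.7910e-01  1.4630e+00 -1.6000e-03  1.9505e+00  1.6123e+00] [ 0.     0.005  0.03  -0.001 -0.006 -0.   ] [ 0.3 -0.3 -0.2]
2.9167 [0.45078517 0.06066557 0.25064245] [ 6.0200e-02 -2.7880e-01  1.4644e+00 -1.5000e-03  1.9503e+00  1.6122e+00] [ 0.004  0.004  0.026  0.    -0.003 -0.   ] [ 0.2 -0.1 -0. ]
[368.60220413 157.63330916] [[288.11914331 237.05243289]]
```

View pics/s4g.png

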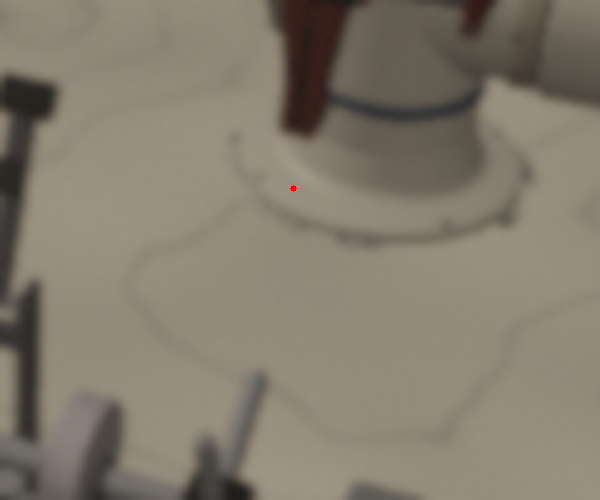

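```bash
python3 - <<'E'
from h import *
a=cv2.imread('pics/s4_2.png').astype(int);b=cv2.imread('pics/scene0.png').astype(int)
d=np.abs(a-b).sum(2)[130:175,355:385]
print(d[:, ::2])
E
```

```text
[[  7   5   7   4   8  34 213 283 277 284 254  99  53 119 125]
 [  3   6   6   6   5  28 201 276 278 277 212  34 110 134 119]
 [  4   7   5   3   9  23 198 272 276 252 169  29 142 132 116]
 [  6   6   5  11   6  20 193 276 278 222 115  81 146 129 122]
 [  4   5   7   5   6  18 199 279 263 195  74 113 144 127 125]
 [  6   5   7   6   8  22 193 282 249 162  32 130 142 133 122]
 [  6   4   9   8   4  21 196 288 228 141  24 132 145 136 125]
 [  7   6   8   7   5  22 202 282 210 118  22 121 142 131 127]
 [  6   6   6   5   6  25 206 282 197  98  25  85 117 125 130]
 [  8   6   6   4   3  43 214 269 183  78  27  40  78 105 122]
 [  6   9   6   5   6  47 218 263 173  70  20  35  35  54  84]
 [  6   8   7   3   6  51 231 257 156  61  35  87  57  43  40]
 [  3   5   5   4   4  66 247 243 148  49  78 143 118  79  41]
 [  8   8   6   9   4  78 254 239 144  38 110 168 145 126  85]
 [  4   4   6   8   5  81 248 240 146  27 138 175 161 153 129]
 [  3   6   7   5   1  72 220 213 143  34 162 179 170 157 148]
 [  5   7   7   9   5  45 139 153 106  78 180 185 169 158 150]
 [  9   9   6   7   9  13  49
[... 1035 characters left out ...]
4   6]
 [  5   9   8   7   7   4   8   9   4   4   5   6   9   5   5]
 [  9   6   9   6   4   6   6   7   8   5   5   5   8   6   6]
 [  9   6   8   8   6   4   5   7   7   7   3   6   5   4   7]
 [  6   5   7   6   5   9   3   7   7   6   6   5   4   7   7]
 [  6   5   6   5   6   6   7   7   4   9   9   5   7   4   5]
 [  6   9   7   6   7   6   5   6   6   6   5   3   6   6   5]
 [  7  10   6   6   6   8   6   8   6   6  10   9   7   4   7]
 [  6   6   9   5   5  11   5   8   8   9   6   6   6   6   6]
 [  7   6   8   4   9   5   5   4   6   8   5   7   9   3   7]
 [  6   6   5   6   4   8   7   7   6   5   6   5   4   6   9]
 [  9   3   4   9   4   5   7   9   6   7   1   6   7   9   6]]
```

```bash
python3 - <<'E'
from h import *
b=cv2.imread('pics/t4.png'); s=get_state(); e=np.array(s['eef_pos']); print(s['t'],e)
print('base in scene',w2p('scene',[[0,0,0],[.08,0,0],[0,.08,0],[0,-.08,0]]), 'top',w2p('top',[[0,0,0],[0,0,.2]]))
P=[e+[0,dy,.08+dz] for dz in (0,.06) for dy in (-.089,.089)]
f=4;x0,y0=210,170
a=cv2.resize(b[y0:y0+140,x0:x0+190],None,fx=f,fy=f,interpolation=cv2.INTER_CUBIC)
for p in P:
    u=w2p('top',p)[0]; cv2.circle(a,(int((u[0]-x0)*f),int((u[1]-y0)*f)),4,(0,0,255),-1)
cv2.imwrite('pics/t4g.png',a)
x0,y0=330,60
a=cv2.resize(cv2.imread('pics/s4_2.png')[y0:y0+130,x0:x0+110],None,fx=f,fy=f,interpolation=cv2.INTER_CUBIC)
for p in P:
    u=w2p('scene',p)[0]; cv2.circle(a,(int((u[0]-x0)*f),int((u[1]-y0)*f)),4,(0,0,255),-1)
cv2.imwrite('pics/s4h.png',a)
E
```

```text
3.0167 [0.45030368 0.06075413 0.24920713]
base in scene [[385.48599044 152.76680314]
 [379.03367341 163.18804843]
 [406.27401853 157.78704875]
 [365.41348825 147.91935486]] top [[317.8039795  392.14267313]
 [317.06398824 412.01390324]]
```

View pics/t4g.png

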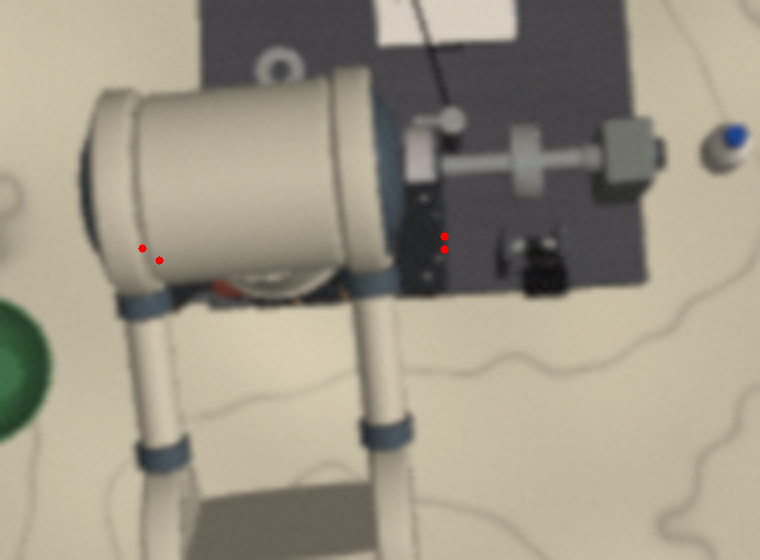

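View pics/s4h.png

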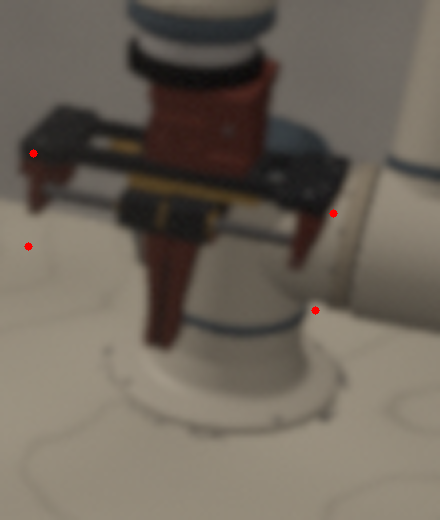

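```bash
python3 - <<'E'
from h import *
e=np.array([.194,-.568,.187]); yd=np.array([np.cos(.33-np.pi/2),np.sin(.33-np.pi/2),0])
b=cv2.imread('pics/scene0.png');f=5;x0,y0=170,20
a=cv2.resize(b[y0:y0+110,x0:x0+100],None,fx=f,fy=f,interpolation=cv2.INTER_CUBIC)
for p,c in [(e+yd*.05,(0,0,255)),(e-yd*.05,(0,0,255)),(e+[0,0,.08]+yd*.089,(0,255,0)),(e+[0,0,.08]-yd*.089,(0,255,0))]:
    u=w2p('scene',p)[0];print(u); cv2.circle(a,(int((u[0]-x0)*f),int((u[1]-y0)*f)),4,c,-1)
cv2.imwrite('pics/s0h.png',a)
E
```

```text
[209.95521436  95.94557439]
[237.19541356  97.52966349]
[195.41804384  73.45975236]
[245.67561705  76.17729354]
```

View pics/s0h.png

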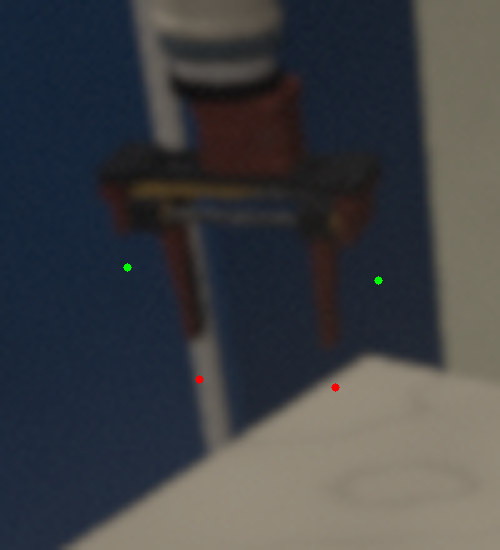

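Both pictures put the gripper about 28 mm higher than the reported TCP. The needle gauge is clear of it. Before working near the wheel, I'll check this with a gentle touch on the empty bench in front of the bed.

Call:
send_rows(
  steps=[
    [[0,0,0],[-0.073,0,-0.04],1],
    [[0,0,0],[-0.073,0,-0.1],1],
    [[0,0,0],[-0.073,0,-0.15],1],
    [[0,0,0],[-0.073,0,-0.2],1],
    [[0,0,0],[-0.073,0,-0.24],1],
  ],
)

```text
t: 3.43
eef_pos: [0.3949, 0.0607, 0.0671]
orientation: [3.14, 0.029, 0.005]
ft_force: [0.1, 0.3, -0.3]
finger_gap: 0.005
```

```bash
python3 - <<'E'
from h import *
a=snap('scene','s5'); s=get_state(); print(s['t'],s['eef_pos'],np.round(s['ft_force'],1))
x0,y0=310,130;f=5
u=w2p('scene',s['eef_pos'])[0];print(u)
a=cv2.resize(a[y0:y0+110,x0:x0+120],None,fx=5,fy=5,interpolation=cv2.INTER_CUBIC)
cv2.circle(a,(int((u[0]-x0)*f),int((u[1]-y0)*f)),3,(0,0,255),-1)
cv2.imwrite('pics/s5g.png',a)
E
```

```text
3.4833 [0.39036141 0.060358   0.05832879] [-1.2 -0.  -6.3]
[368.74326203 203.77405053]
```

View pics/s5g.png

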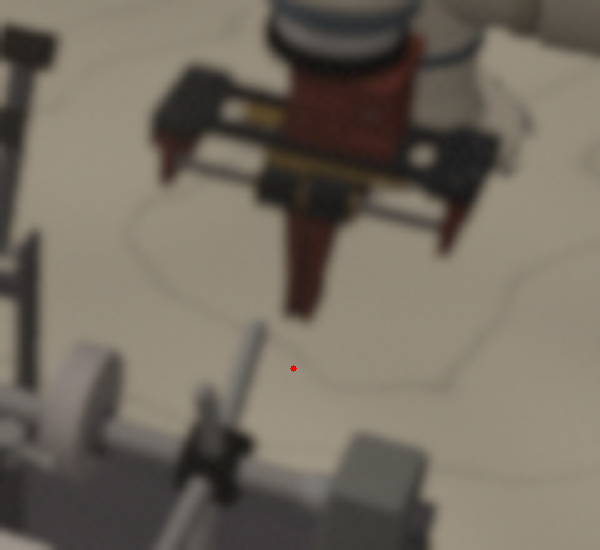

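Call:
send_rows(
  steps=[
    [[0,0,0],[0,0,-0.02],1],
    [[0,0,0],[0,0,-0.035],1],
    [[0,0,0],[0,0,-0.045],1],
    [[0,0,0],[0,0,-0.052],1],
    [[0,0,0],[0,0,-0.055],1],
  ],
)

```text
t: 3.9
eef_pos: [0.3911, 0.0604, 0.018]
orientation: [3.139, 0.029, -0.013]
ft_force: [-0.4, -0.0, -0.0]
finger_gap: 0.005
```

Call:
send_rows(
  steps=[
    [[0,0,0],[0,0,-0.008],1],
    [[0,0,0],[0,0,-0.012],1],
    [[0,0,0],[0,0,-0.012],1],
  ],
)

```text
t: 4.15
eef_pos: [0.3913, 0.0604, 0.009]
orientation: [3.139, 0.029, -0.013]
ft_force: [-0.2, 1.0, -0.7]
finger_gap: 0.003
```

Call:
send_rows(
  steps=[
    [[0,0,0],[0,0,-0.006],1],
    [[0,0,0],[0,0,-0.01],1],
    [[0,0,0],[0,0,-0.012],1],
    [[0,0,0],[0,0,-0.014],1],
  ],
)

```text
t: 4.48
eef_pos: [0.3912, 0.0604, -0.0018]
orientation: [3.139, 0.029, -0.013]
ft_force: [-0.1, -0.5, 0.7]
finger_gap: 0.005
```

Call:
send_rows(
  steps=[
    [[0,0,0],[0,0,-0.004],1],
    [[0,0,0],[0,0,-0.007],1],
    [[0,0,0],[0,0,-0.009],1],
    [[0,0,0],[0,0,-0.009],1],
  ],
)

```text
t: 4.82
eef_pos: [0.3909, 0.0604, -0.009]
orientation: [3.139, 0.029, -0.015]
ft_force: [0.8, -0.8, 0.1]
finger_gap: 0.004
```

Call:
send_rows(
  steps=[
    [[0,0,0],[0,0,-0.004],1],
    [[0,0,0],[0,0,-0.008],1],
    [[0,0,0],[0,0,-0.012],1],
    [[0,0,0],[0,0,-0.014],1],
  ],
)

```text
t: 5.15
eef_pos: [0.3907, 0.0604, -0.0201]
orientation: [3.139, 0.029, -0.016]
ft_force: [-0.0, 0.0, 0.4]
finger_gap: 0.005
```

Call:
send_rows(
  steps=[
    [[0,0,0],[0,0,-0.004],1],
    [[0,0,0],[0,0,-0.008],1],
    [[0,0,0],[0,0,-0.01],1],
  ],
)

```text
t: 5.4
eef_pos: [0.3904, 0.0604, -0.0282]
orientation: [3.139, 0.029, -0.017]
ft_force: [0.4, 0.0, 0.3]
finger_gap: 0.005
```

Call:
send_rows(
  steps=[
    [[0,0,0],[0,0,-0.003],1],
    [[0,0,0],[0,0,-0.006],1],
    [[0,0,0],[0,0,-0.006],1],
  ],
)

```text
t: 5.65
eef_pos: [0.39, 0.0603, -0.0333]
orientation: [3.139, 0.029, -0.018]
ft_force: [0.3, 0.5, 0.3]
finger_gap: 0.009
```

```bash
python3 - <<'E'
from h import *
a=snap('scene','s6'); s=get_state(); print(s['t'],s['eef_pos'],np.round(s['ft_force'],1))
x0,y0=310,150;f=5
a=cv2.resize(a[y0:y0+110,x0:x0+120],None,fx=5,fy=5,interpolation=cv2.INTER_CUBIC)
for z in (0,.03):
  e=s['eef_pos'];u=w2p('scene',[e[0],e[1],e[2]+z])[0];cv2.circle(a,(int((u[0]-x0)*f),int((u[1]-y0)*f)),3,(0,0,255),-1)
cv2.imwrite('pics/s6g.png',a)
E
```

```text
5.7 [ 0.39014377  0.0603409  -0.03299875] [-1.2 -0.1  0.6]
```

View pics/s6g.png

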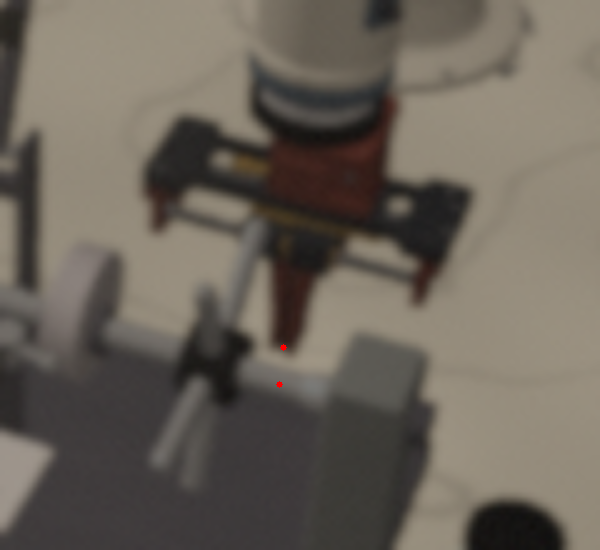

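Call:
send_rows(
  steps=[
    [[0,0,0],[0,0.002,0.05],1],
    [[0,0,0],[0,0.002,0.1],1],
    [[0,0,0],[0.03,0.002,0.15],1],
    [[0,0,0],[0.055,0.002,0.195],1],
    [[0,0,0],[0.07,0.002,0.201],1],
  ],
)

```text
t: 6.12
eef_pos: [0.447, 0.062, 0.1254]
orientation: [3.14, 0.029, 0.001]
ft_force: [0.6, 0.3, 0.6]
finger_gap: 0.011
```

```bash
cat >> h.py <<'E'
ZB=0.034
def look(tag,th=None):
    s=get_state(); a=snap('scene','s'+tag); e=np.array(s['eef_pos'])+[0,0,ZB]
    print('t',round(s['t'],2),'tip',e.round(4),'stand',w2s(e).round(4),'F',np.round(s['ft_force'],1))
    x0,y0=280,160;f=6
    b=cv2.resize(a[y0:y0+95,x0:x0+110],None,fx=f,fy=f,interpolation=cv2.INTER_CUBIC)
    u=w2p('scene',e)[0]; cv2.circle(b,(int((u[0]+.5-x0)*f),int((u[1]+.5-y0)*f)),3,(0,0,255),-1)
    cv2.imwrite('pics/s'+tag+'z.png',b); return s,a
E
python3 - <<'E'
from h import *
look('7')
E
```

```text
t 6.12 tip [0.447  0.062  0.1594] stand [-0.0934  0.076   0.1594] F [0.6 0.3 0.6]
```

View pics/s7z.png

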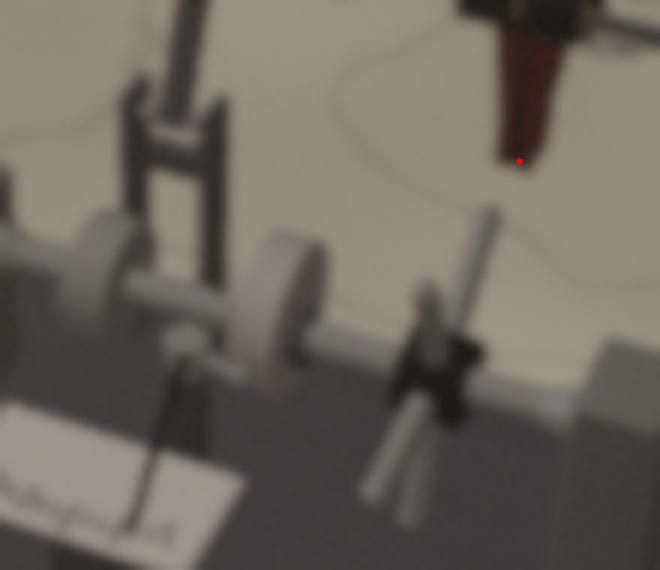

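Call:
send_rows(
  steps=[
    [[0,0,0],[0.002,-0.001,-0.006],1],
    [[0,0,0],[0.006,-0.001,-0.012],1],
    [[0,0,0],[0.01,-0.001,-0.012],1],
    [[0,0,0],[0.014,-0.001,-0.012],1],
    [[0,0,0],[0.018,-0.001,-0.012],1],
  ],
)

```text
t: 6.58
eef_pos: [0.4601, 0.0611, 0.1128]
orientation: [3.14, 0.028, -0.006]
ft_force: [-0.4, -0.4, 0.0]
finger_gap: 0.003
```

Call:
send_rows(
  steps=[
    [[0,0,0],[0.004,0,0],1],
    [[0,0,0],[0.008,0,0],1],
    [[0,0,0],[0.012,0,0],1],
    [[0,0,0],[0.016,0,0],1],
    [[0,0,0],[0.02,0,0],1],
  ],
)

```text
t: 7.0
eef_pos: [0.4727, 0.0614, 0.113]
orientation: [3.14, 0.029, -0.016]
ft_force: [-20.5, 0.4, 10.3]
finger_gap: 0.002
```

```bash
python3 - <<'E'
from h import *
look('8')
E
```

```text
t 7.0 tip [0.4727 0.0614 0.147 ] stand [-0.0677  0.0748  0.147 ] F [-20.5   0.4  10.3]
```

View pics/s8z.png

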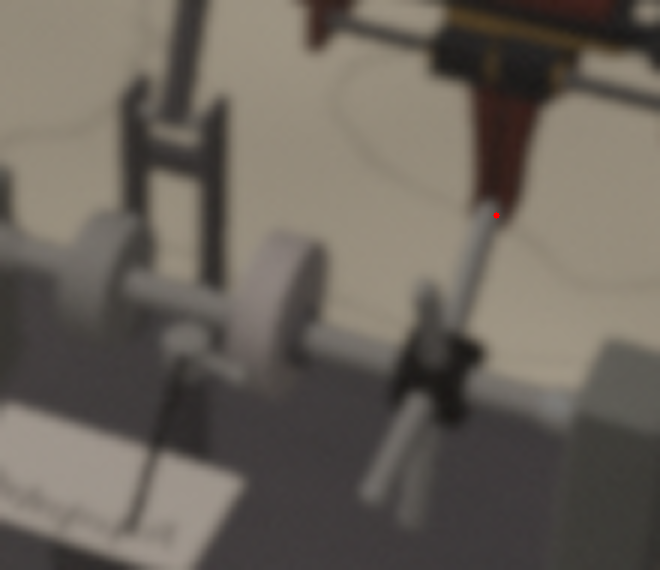

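Call:
send_rows(
  steps=[
    [[0,0,0],[-0.01,0,0],1],
    [[0,0,0],[-0.02,0,0.02],1],
    [[0,0,0],[-0.02,0,0.07],1],
    [[0,0,0],[0.02,0,0.1],1],
    [[0,0,0],[0.05,0,0.1],1],
  ],
)

```text
t: 7.47
eef_pos: [0.5129, 0.0616, 0.1951]
orientation: [3.141, 0.029, 0.001]
ft_force: [1.1, 0.6, 0.7]
finger_gap: 0.004
```

```bash
python3 - <<'E'
from h import *
look('9')
E
```

```text
t 7.47 tip [0.5129 0.0616 0.2291] stand [-0.0275  0.0743  0.2291] F [1.1 0.6 0.7]
```

View pics/s9z.png

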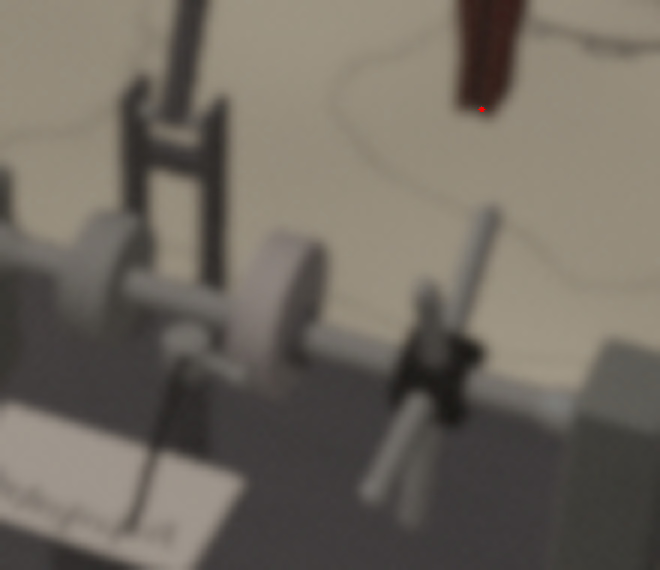

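Call:
send_rows(
  steps=[
    [[0,0,0],[0.016,-0.002,-0.02],1],
    [[0,0,0],[0.016,-0.002,-0.05],1],
    [[0,0,0],[0.016,-0.002,-0.075],1],
    [[0,0,0],[0.016,-0.002,-0.095],1],
    [[0,0,0],[0.016,-0.002,-0.105],1],
  ],
)

```text
t: 7.93
eef_pos: [0.5257, 0.0598, 0.1088]
orientation: [3.14, 0.029, -0.012]
ft_force: [-0.4, -0.8, -1.4]
finger_gap: 0.001
```

Call:
send_rows(
  steps=[
    [[0,0,0],[0.004,0,0],1],
    [[0,0,0],[0.007,0,0],1],
    [[0,0,0],[0.01,0,0],1],
    [[0,0,0],[0.013,0,0],1],
  ],
)

```text
t: 8.27
eef_pos: [0.5364, 0.0597, 0.1103]
orientation: [3.14, 0.028, -0.008]
ft_force: [0.2, -0.1, 0.7]
finger_gap: 0.005
```

```bash
python3 - <<'E'
from h import *
look('10')
E
```

```text
t 8.27 tip [0.5364 0.0597 0.1443] stand [-0.0041  0.0719  0.1443] F [ 0.2 -0.1  0.7]
```

View pics/s10z.png

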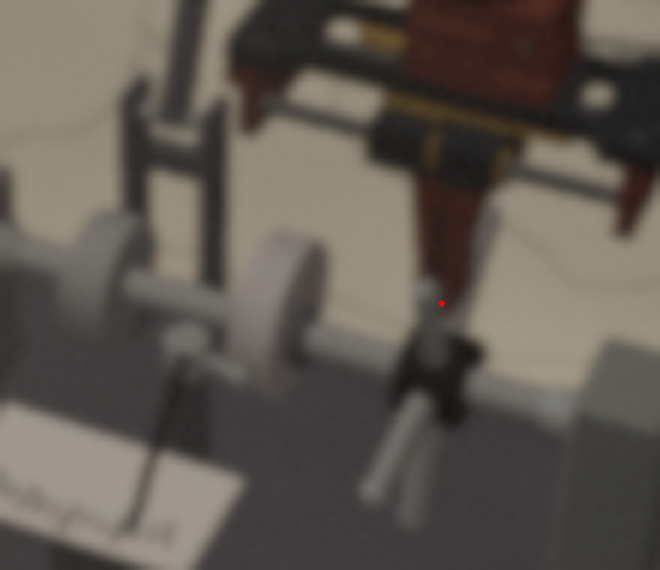

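Call:
send_rows(
  steps=[
    [[0,0,0],[0.003,0,0.001],1],
    [[0,0,0],[0.006,0,0.002],1],
    [[0,0,0],[0.009,0,0.003],1],
    [[0,0,0],[0.012,0,0.003],1],
    [[0,0,0],[0.015,0,0.003],1],
  ],
)

```text
t: 8.73
eef_pos: [0.5456, 0.0598, 0.1117]
orientation: [3.14, 0.029, -0.018]
ft_force: [-8.3, 0.7, -1.1]
finger_gap: 0.004
```

Call:
send_rows(
  steps=[
    [[0,0,0],[0.003,0,0],1],
    [[0,0,0],[0.006,0,0],1],
    [[0,0,0],[0.009,0,0],1],
    [[0,0,0],[0.012,0,0],1],
    [[0,0,0],[0.015,0,0],1],
  ],
)

```text
t: 9.15
eef_pos: [0.5543, 0.0602, 0.1106]
orientation: [3.141, 0.03, -0.029]
ft_force: [-8.1, 1.0, -0.6]
finger_gap: 0.007
```

Call:
send_rows(
  steps=[
    [[0,0,0],[0.004,0,0],1],
    [[0,0,0],[0.008,0,0],1],
    [[0,0,0],[0.012,0,0],1],
    [[0,0,0],[0.016,0,0],1],
    [[0,0,0],[0.02,0,0],1],
  ],
)

```text
t: 9.57
eef_pos: [0.5675, 0.0607, 0.1101]
orientation: [3.141, 0.031, -0.037]
ft_force: [-8.3, 1.2, 2.0]
finger_gap: 0.006
```

Call:
send_rows(
  steps=[
    [[0,0,0],[0.004,0,0],1],
    [[0,0,0],[0.008,0,0],1],
    [[0,0,0],[0.01,0,0],1],
  ],
)

```text
t: 9.82
eef_pos: [0.5737, 0.0611, 0.11]
orientation: [-3.141, -0.031, 0.043]
ft_force: [-6.6, 1.3, 1.2]
finger_gap: 0.006
```

```bash
python3 - <<'E'
from h import *
look('11')
E
```

```text
t 9.82 tip [0.5737 0.0611 0.144 ] stand [0.0332 0.0724 0.144 ] F [-6.6  1.3  1.2]
```

View pics/s11z.png

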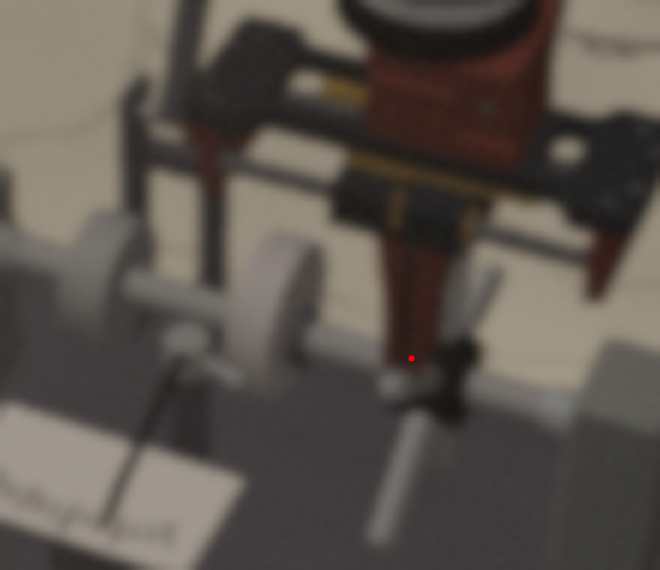

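Call:
send_rows(
  steps=[
    [[0,0,0],[-0.006,0,0.02],1],
    [[0,0,0],[-0.008,0,0.065],1],
    [[0,0,0],[-0.01,0,0.11],1],
    [[0,0,0],[-0.05,0,0.112],1],
    [[0,0,0],[-0.098,0,0.112],1],
  ],
)

```text
t: 10.28
eef_pos: [0.5023, 0.0611, 0.1966]
orientation: [-3.141, -0.031, 0.035]
ft_force: [-0.3, -0.6, 0.2]
finger_gap: 0.005
```

```bash
python3 - <<'E'
from h import *
look('12')
E
```

```text
t 10.28 tip [0.5023 0.0611 0.2306] stand [-0.0381  0.0739  0.2306] F [-0.3 -0.6  0.2]
```

View pics/s12z.png

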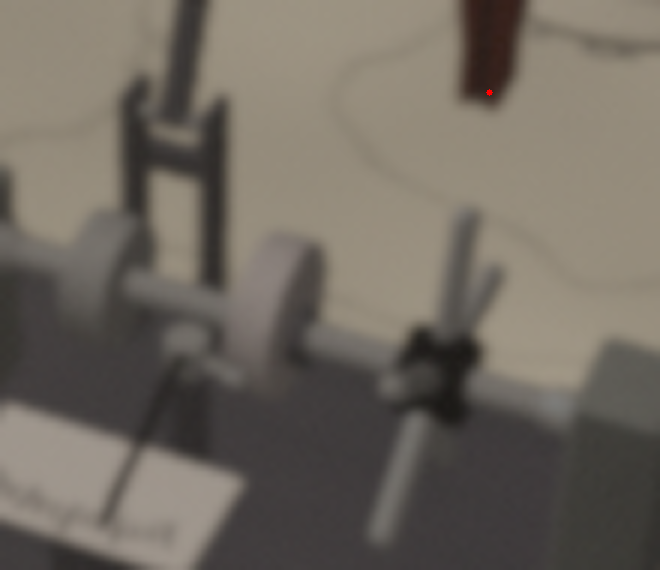

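```bash
cat >> h.py <<'E'
def phase(im,dy=-.003,lo=0,hi=72):
    global spoke
    ths=np.deg2rad(np.arange(lo,hi,1.)); g=cv2.cvtColor(im,cv2.COLOR_BGR2GRAY).astype(np.float32); out=[]
    for th in ths:
        s=0;n=0
        for k in range(5):
            a=(th+k*2*np.pi/5+np.pi)%(2*np.pi)-np.pi
            rs=np.linspace(.026,.090,17); ex=np.where(rs<.077,1,-1.)
            P=lambda da: w2p('scene',s2w([[r*np.sin(a)+da*np.cos(a),.075+dy,.110+r*np.cos(a)-da*np.sin(a)] for r in rs])).astype(np.float32)
            px=lambda p: cv2.remap(g,p[:,0],p[:,1],cv2.INTER_LINEAR).ravel()
            c=P(0);d=P(.001)-P(-.001)
            # sideways in image, 3.5 px
            t=c[-1]-c[0]; L=np.linalg.norm(t)
            if L<8: continue
            nrm=np.array([-t[1],t[0]],np.float32)/L
            v=px(c)-.5*px(c+3.5*nrm)-.5*px(c-3.5*nrm)
            s+=np.mean(v*ex)*L; n+=L
        out.append(s/n)
    return np.rad2deg(ths),np.array(out)
def needle(im,cam='scene',off=(0,0)):
    g=cv2.GaussianBlur(cv2.cvtColor(im,cv2.COLOR_BGR2GRAY),(0,0),.5).astype(np.float32)
    ph=np.arange(-.6,.6,.005); out=[]
    for p in ph:
        rs=np.linspace(.075,.100,14)
        def px(dp):
            q=w2p(cam,s2w([[.033+r*np.cos(p+dp)+off[0],-.026+r*np.sin(p+dp)+off[1],.120] for r in rs])).astype(np.float32)
            return cv2.remap(g,q[:,0],q[:,1],cv2.INTER_LINEAR).mean()
        out.append(px(0)-.5*px(.07)-.5*px(-.07))
    out=np.array(out); i=int(np.argmin(out)); j=slice(max(i-6,0),i+7)
    c=np.polyfit(ph[j],out[j],2); return -c[1]/2/c[0],out[i]
E
python3 - <<'E'
from h import *
for n in ['s1','s9','s12']:
    im=cv2.imread('pics/%s.png'%n)
    for dy in (-.003,0):
        t,o=phase(im,dy); i=np.argsort(-o)[:4]; print(n,dy,t[i],o[i].round(1))
    print(needle(im))
print(needle(cv2.imread('pics/t1.png'),'top'))
E
```

```text
s1 -0.003 [28. 37. 27. 38.] [5.4 5.2 5.  4.9]
s1 0 [2. 1. 3. 0.] [1.8 1.7 1.7 1.6]
(np.float64(0.2227104455804972), np.float32(-37.79499))Traceback (most recent call last):
  File "<stdin>", line 5, in <module>
  File "h.py", line 60, in phase
    c=P(0);d=P(.001)-P(-.001)
  File "h.py", line 58, in <lambda>
    P=lambda da: w2p('scene',s2w([[r*np.sin(a)+da*np.cos(a),.075+dy,.110+r*np.cos(a)-da*np.sin(a)] for r in rs])).astype(np.float32)
                 ~~~^^^^^^^^^^^^^^^^^^^^^^^^^^^^^^^^^^^^^^^^^^^^^^^^^^^^^^^^^^^^^^^^^^^^^^^^^^^^^^^^^^^^^^^^^^^^^
  File "h.py", line 9, in w2p
    c=optics.calibration(cam)
ValueError: time passes only in moves, steps and waits
```

```bash
python3 - <<'E'
s=open('h.py').read()
s=s.replace("def snap(","import json,os\n_C={}\nclass _O:\n    read_camera=staticmethod(optics.read_camera)\n    @staticmethod\n    def calibration(c):\n        if c not in _C:\n            f='cal_%s.json'%c\n            if not os.path.exists(f): json.dump({k:np.array(v,float).tolist() for k,v in _opt.calibration(c).items() if k in ('mtx','rvec','tvec')},open(f,'w'))\n            _C[c]={k:np.array(v) for k,v in json.load(open(f)).items()}\n        return _C[c]\n_opt=optics\noptics=_O\ndef snap(",1)
s+='''
from scipy.optimize import linear_sum_assignment
def tipfit(pts,x0=280,y0=160,f=6,cam='scene',dy=-.003):
    o=np.array([[(u+.5)/f-.5+x0,(v+.5)/f-.5+y0] for u,v in pts]); best=[]
    for d in np.arange(0,72,.5):
        A=np.deg2rad(d)+np.arange(5)*2*np.pi/5; p=w2p(cam,s2w([spoke(a,.076) for a in A])+np.array([0,dy,0]))
        D=((o[:,None]-p[None])**2).sum(-1); i,j=linear_sum_assignment(D); best.append((D[i,j].sum(),d))
    return sorted(best)[:3]
'''
open('h.py','w').write(s)
E
python3 - <<'E'
from h import *
print(tipfit([(466,210),(497,265),(388,385),(378,540)]), tipfit([(490,210),(426,282),(369,494),(408,520)]))
for n in ['s1','s9','s12']: print(n,needle(cv2.imread('pics/%s.png'%n)))
print(needle(cv2.imread('pics/t1.png'),'top'))
s=get_state();print(s['t'],np.round(s['qd'],2))
E
```

```text
[(np.float64(2.719779933978433), np.float64(55.5)), (np.float64(2.847399206186157), np.float64(55.0)), (np.float64(2.8491904410453808), np.float64(56.0))] [(np.float64(2.663383007769854), np.float64(21.5)), (np.float64(2.768754524008752), np.float64(22.0)), (np.float64(2.7934980407257153), np.float64(21.0))]
s1 (np.float64(0.2227104455804972), np.float32(-37.79499))
s9 (np.float64(0.22239704722931342), np.float32(-37.69175))
s12 (np.float64(0.12249457626658056), np.float32(-39.475235))
(np.float64(0.23058646440436886), np.float32(-50.860313))
10.3333 [-0.    0.08 -0.07 -0.   -0.03 -0.01]
```

Call:
send_rows(
  steps=[
    [[0,0,0],[-0.003,-0.001,-0.03],1],
    [[0,0,0],[-0.003,-0.001,-0.06],1],
    [[0,0,0],[-0.003,-0.001,-0.085],1],
    [[0,0,0],[-0.003,-0.001,-0.1],1],
    [[0,0,0],[-0.002,-0.001,-0.104],1],
  ],
)

```text
t: 10.75
eef_pos: [0.4925, 0.0605, 0.1147]
orientation: [-3.14, -0.032, 0.051]
ft_force: [-0.8, -0.0, 1.0]
finger_gap: 0.005
```

Call:
send_rows(
  steps=[
    [[0,0,0],[0.004,0,0],1],
    [[0,0,0],[0.008,0,0],1],
    [[0,0,0],[0.012,0,0],1],
    [[0,0,0],[0.016,0,0],1],
    [[0,0,0],[0.02,0,0],1],
  ],
)

```text
t: 11.17
eef_pos: [0.5074, 0.0608, 0.1164]
orientation: [-3.14, -0.033, 0.052]
ft_force: [-6.3, 0.8, 5.6]
finger_gap: 0.008
```

Call:
send_rows(
  steps=[
    [[0,0,0],[0.004,0,0],1],
    [[0,0,0],[0.008,0,0],1],
    [[0,0,0],[0.012,0,0],1],
    [[0,0,0],[0.016,0,0],1],
    [[0,0,0],[0.02,0,0],1],
  ],
)

```text
t: 11.58
eef_pos: [0.5227, 0.0612, 0.1179]
orientation: [-3.139, -0.033, 0.051]
ft_force: [-4.6, 1.5, 4.8]
finger_gap: 0.003
```

Call:
send_rows(
  steps=[
    [[0,0,0],[0.004,0,-0.001],1],
    [[0,0,0],[0.008,0,-0.002],1],
    [[0,0,0],[0.012,0,-0.003],1],
    [[0,0,0],[0.016,0,-0.003],1],
    [[0,0,0],[0.02,0,-0.003],1],
  ],
)

```text
t: 12.0
eef_pos: [0.5372, 0.0617, 0.1171]
orientation: [-3.138, -0.034, 0.053]
ft_force: [-7.1, 1.6, 3.2]
finger_gap: 0.004
```

Call:
send_rows(
  steps=[
    [[0,0,0],[0.004,0,-0.001],1],
    [[0,0,0],[0.008,0,-0.002],1],
    [[0,0,0],[0.012,0,-0.003],1],
    [[0,0,0],[0.016,0,-0.003],1],
    [[0,0,0],[0.02,0,-0.003],1],
  ],
)

```text
t: 12.42
eef_pos: [0.5503, 0.0622, 0.1144]
orientation: [-3.137, -0.035, 0.062]
ft_force: [-9.4, 2.5, -0.5]
finger_gap: 0.009
```

Call:
send_rows(
  steps=[
    [[0,0,0],[0.004,0,-0.001],1],
    [[0,0,0],[0.008,0,-0.002],1],
    [[0,0,0],[0.012,0,-0.003],1],
    [[0,0,0],[0.016,0,-0.003],1],
    [[0,0,0],[0.02,0,-0.003],1],
  ],
)

```text
t: 12.83
eef_pos: [0.5635, 0.0627, 0.1117]
orientation: [-3.137, -0.036, 0.071]
ft_force: [-8.7, 0.8, 1.2]
finger_gap: 0.005
```

```bash
python3 - <<'E'
from h import *
s,a=look('13'); print(needle(a))
E
```

```text
t 12.83 tip [0.5635 0.0627 0.1457] stand [0.0231 0.0742 0.1457] F [-8.7  0.8  1.2]
(np.float64(-0.11588882170911086), np.float32(-37.398476))
```

View pics/s13z.png

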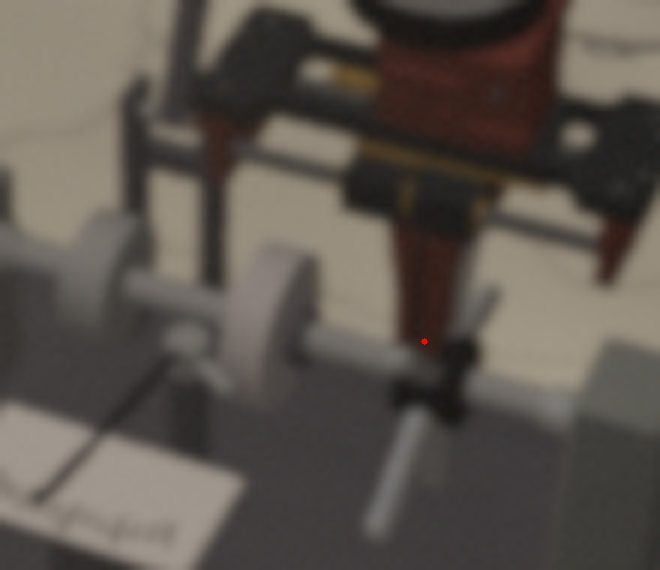

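Call:
send_rows(
  steps=[
    [[0,-0.02,0],[-0.006,0,0.02],1],
    [[0,-0.057,0],[-0.008,-0.001,0.065],1],
    [[0,-0.057,0],[-0.01,-0.002,0.11],1],
    [[0,-0.057,0],[-0.05,-0.002,0.112],1],
    [[0,-0.057,0],[-0.095,-0.002,0.112],1],
  ],
)

```text
t: 13.3
eef_pos: [0.4953, 0.0611, 0.199]
orientation: [-3.138, -0.036, -0.012]
ft_force: [-0.1, 0.7, 0.1]
finger_gap: 0.007
```

```bash
python3 - <<'E'
from h import *
s,a=look('14'); print(needle(a))
E
```

```text
t 13.3 tip [0.4953 0.0611 0.233 ] stand [-0.0451  0.0741  0.233 ] F [-0.1  0.7  0.1]
(np.float64(-0.11938150534516298), np.float32(-35.648888))
```

View pics/s14z.png

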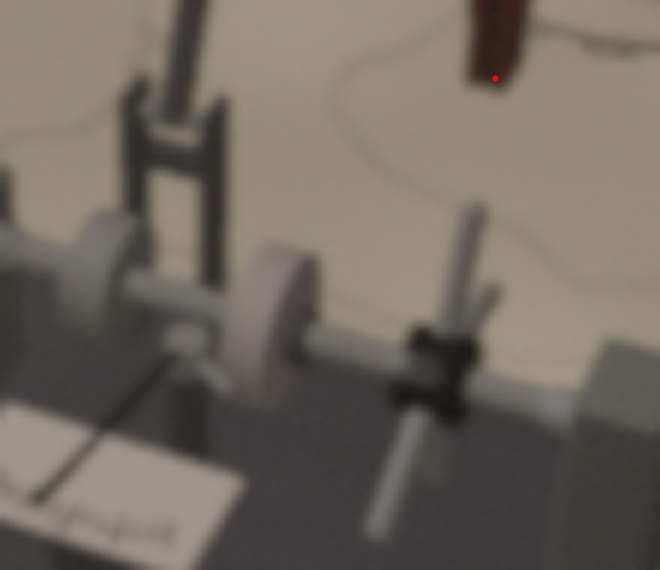

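```bash
cat > fit.py <<'E'
from h import *
from scipy.optimize import least_squares
def fit(th,ph):
    th=np.deg2rad(th); ph=np.array(ph)
    f=lambda x: (x[0]-np.arcsin((6.7+6*np.cos(th-x[1]))/26))-ph
    o=least_squares(f,[.27,np.deg2rad(172)]); print('c',o.x[0],'peak th',np.rad2deg(o.x[1]),'res',o.fun.round(4))
E
python3 - <<'E'
from fit import *
t=tipfit([(473,206),(493,288),(375,530)]);print(t)
for d in (-2,0,2): fit([21.5,55.5,t[0][1]+72+d],[.2225,.1225,-.119])
fit([21.5,55.5,119.5],[.2225,.1225,-.119])
E
```

```text
[(np.float64(3.2272658361427067), np.float64(46.0)), (np.float64(3.264570735326821), np.float64(45.5)), (np.float64(3.299355003422865), np.float64(46.5))]
c 0.2811292796210348 peak th 171.12959097040968 res [ 0.      0.0001 -0.0001]
c 0.2768568053653386 peak th 173.30224244811902 res [ 0.      0.0037 -0.0038]
c 0.2720742157723804 peak th 175.69864710416175 res [-0.0004  0.0075 -0.0071]
c 0.2733118201468754 peak th 175.07953245178524 res [-0.0002  0.0065 -0.0063]
```

Call:
send_rows(
  steps=[
    [[0,0,0],[-0.015,0,-0.01],1],
    [[0,0,0],[-0.018,0,-0.05],1],
    [[0,0,0],[-0.016,0,-0.085],1],
    [[0,0,0],[-0.015,0,-0.102],1],
    [[0,0,0],[-0.013,0,-0.107],1],
  ],
)

```text
t: 13.77
eef_pos: [0.4783, 0.0612, 0.115]
orientation: [-3.138, -0.037, 0.003]
ft_force: [-0.7, -0.9, -1.6]
finger_gap: 0.005
```

Call:
send_rows(
  steps=[
    [[0,0,0],[0.004,0,0],1],
    [[0,0,0],[0.008,0,0],1],
    [[0,0,0],[0.012,0,0],1],
    [[0,0,0],[0.016,0,0],1],
    [[0,0,0],[0.02,0,0],1],
  ],
)

```text
t: 14.18
eef_pos: [0.4943, 0.0613, 0.1162]
orientation: [-3.138, -0.037, 0.001]
ft_force: [0.1, 0.4, 0.7]
finger_gap: 0.004
```

Call:
send_rows(
  steps=[
    [[0,0,0],[0.004,0,0],1],
    [[0,0,0],[0.008,0,0],1],
    [[0,0,0],[0.012,0,0],1],
    [[0,0,0],[0.016,0,0],1],
    [[0,0,0],[0.02,0,0],1],
  ],
)

```text
t: 14.6
eef_pos: [0.5089, 0.0622, 0.118]
orientation: [-3.136, -0.038, 0.001]
ft_force: [-6.7, 2.4, 7.7]
finger_gap: 0.008
```

Call:
send_rows(
  steps=[
    [[0,0,0],[0.004,0,-0.001],1],
    [[0,0,0],[0.008,0,-0.002],1],
    [[0,0,0],[0.012,0,-0.003],1],
    [[0,0,0],[0.016,0,-0.003],1],
    [[0,0,0],[0.02,0,-0.003],1],
  ],
)

```text
t: 15.02
eef_pos: [0.5237, 0.0628, 0.1169]
orientation: [-3.135, -0.039, 0.002]
ft_force: [-5.7, 1.4, 4.4]
finger_gap: 0.001
```

```bash
python3 - <<'E'
from h import *
s,a=look('15'); print(needle(a))
E
```

```text
t 15.02 tip [0.5237 0.0628 0.1509] stand [-0.0167  0.0752  0.1509] F [-5.7  1.4  4.4]
(np.float64(-0.17174297814334483), np.float32(-34.855087))
```

Call:
send_rows(
  steps=[
    [[0,0,0],[0.004,0,-0.001],1],
    [[0,0,0],[0.008,0,-0.002],1],
    [[0,0,0],[0.012,0,-0.003],1],
    [[0,0,0],[0.016,0,-0.003],1],
    [[0,0,0],[0.02,0,-0.003],1],
  ],
)

```text
t: 15.48
eef_pos: [0.5388, 0.0632, 0.1152]
orientation: [-3.135, -0.04, 0.003]
ft_force: [-6.4, 2.0, 3.9]
finger_gap: 0.005
```

```bash
python3 - <<'E'
from h import *
s,a=look('16'); print(needle(a))
E
```

```text
t 15.48 tip [0.5388 0.0632 0.1492] stand [-0.0016  0.0752  0.1492] F [-6.4  2.   3.9]
(np.float64(-0.18508229496287606), np.float32(-35.167297))
```

View pics/s16z.png

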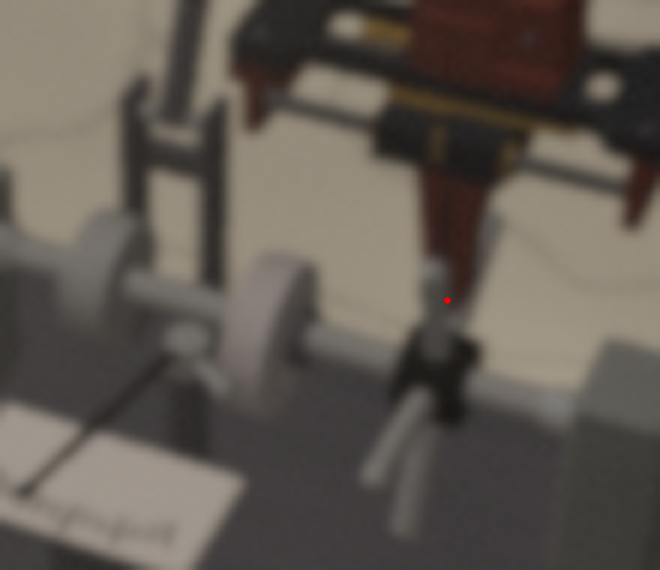

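```bash
python3 - <<'E'
from fit import *
t=tipfit([(435,264),(493,222),(370,478),(403,530)]);print(t)
th=np.deg2rad([21.5,55.5,117,t[0][1]+144]); ph=np.array([.2225,.1225,-.119,-.185])
f=lambda x:(x[0]-x[2]*np.arcsin((6.7+6*np.cos(th-x[1]))/26))-ph
o=least_squares(f,[.27,3,1]);print(o.x,np.rad2deg(o.x[1]),o.fun)
for d in (0,.003,-.003):
  for dx in (0,.003,-.003): print(d,dx,[round(needle(cv2.imread('pics/%s.png'%n),off=(dx,d))[0],4) for n in ('s9','s12','s14','s15','s16')])
E
```

```text
[(np.float64(5.715812427536315), np.float64(14.0)), (np.float64(5.803010360681935), np.float64(14.5)), (np.float64(5.85924628870279), np.float64(13.5))]
[0.30186644 2.83045865 0.95972185] 162.1733348245818 [ 0.00329426 -0.00554419  0.00448142 -0.00223149]
0 0 [np.float64(0.2224), np.float64(0.1225), np.float64(-0.1194), np.float64(-0.1717), np.float64(-0.1851)]
0 0.003 [np.float64(0.2303), np.float64(0.1268), np.float64(-0.1236), np.float64(-0.1774), np.float64(-0.1911)]
0 -0.003 [np.float64(0.214), np.float64(0.1177), np.float64(-0.1155), np.float64(-0.1662), np.float64(-0.1793)]
0.003 0 [np.float64(0.189), np.float64(0.0887), np.float64(-0.1532), np.float64(-0.2054), np.float64(-0.2186)]
0.003 0.003 [np.float64(0.1973), np.float64(0.0933), np.float64(-0.157), np.float64(-0.211), np.float64(-0.2248)]
0.003 -0.003 [np.float64(0.1807), np.float64(0.0842), np.float64(-0.1493), np.float64(-0.1999), np.float64(-0.213)]
-0.003 0 [np.float64(0.2554), np.float64(0.156), np.float64(-0.0856), np.float64(-0.1383), np.float64(-0.1513)]
-0.003 0.003 [np.float64(0.2637), np.float64(0.1606), np.float64(-0.0899), np.float64(-0.1441), np.float64(-0.1574)]
-0.003 -0.003 [np.float64(0.247), np.float64(0.1514), np.float64(-0.0817), np.float64(-0.1327), np.float64(-0.1454)]
```

Call:
send_rows(
  steps=[
    [[0,0,0],[0.003,0,-0.001],1],
    [[0,0,0],[0.006,0,-0.001],1],
    [[0,0,0],[0.009,0,-0.001],1],
    [[0,0,0],[0.011,0,-0.001],1],
  ],
)

```text
t: 15.87
eef_pos: [0.5465, 0.0632, 0.1134]
orientation: [-3.134, -0.04, 0.008]
ft_force: [-8.2, 0.6, 1.4]
finger_gap: 0.005
```

```bash
python3 - <<'E'
from h import *
s,a=look('17'); print(needle(a))
E
```

```text
t 15.87 tip [0.5465 0.0632 0.1474] stand [0.0061 0.0751 0.1474] F [-8.2  0.6  1.4]
(np.float64(-0.18060845282276589), np.float32(-38.809364))
```

Call:
send_rows(
  steps=[
    [[0,0,0],[0.003,0,-0.001],1],
    [[0,0,0],[0.006,0,-0.001],1],
    [[0,0,0],[0.009,0,-0.001],1],
    [[0,0,0],[0.011,0,-0.001],1],
  ],
)

```text
t: 16.25
eef_pos: [0.5536, 0.0633, 0.1111]
orientation: [-3.134, -0.04, 0.015]
ft_force: [-9.0, 1.3, -1.0]
finger_gap: 0.005
```

```bash
python3 - <<'E'
from h import *
s,a=look('18'); print(needle(a))
E
```

```text
t 16.25 tip [0.5536 0.0633 0.1451] stand [0.0132 0.075  0.1451] F [-9.   1.3 -1. ]
(np.float64(-0.16847303811133135), np.float32(-33.847694))
```

Call:
send_rows(
  steps=[
    [[0,0,0],[0.003,0,-0.001],1],
    [[0,0,0],[0.006,0,-0.001],1],
    [[0,0,0],[0.009,0,-0.001],1],
    [[0,0,0],[0.011,0,-0.001],1],
  ],
)

```text
t: 16.63
eef_pos: [0.5611, 0.0632, 0.1093]
orientation: [-3.135, -0.04, 0.02]
ft_force: [-8.6, 0.9, 1.6]
finger_gap: 0.001
```

```bash
python3 - <<'E'
from h import *
s,a=look('19'); print(needle(a))
E
```

```text
t 16.63 tip [0.5611 0.0632 0.1433] stand [0.0207 0.0748 0.1433] F [-8.6  0.9  1.6]
(np.float64(-0.15026143960104524), np.float32(-34.333702))
```

```bash
python3 - <<'E'
from fit import *
from scipy.optimize import brentq
x=np.array([-16.7,-1.6,6.1,13.2,20.7]); z=np.array([150.9,149.2,147.4,145.1,143.3]); ph=np.array([-.1717,-.1851,-.1806,-.1685,-.1503])
for dh in (0,3,6):
  for dx in (0,-3,3):
    a=[]
    for X,Z in zip(x,z):
        h=Z-110+dh; a.append(brentq(lambda a:h*np.tan(a)-6/np.cos(a)-(X+10+dx),-.8,1.3))
    a=np.array(a)
    f=lambda p:(p[0]-np.arcsin((6.7+6*np.cos(a-p[1]))/26))-ph
    o=least_squares(f,[.3,.3]);
    g=lambda p:(p[0]-p[2]*np.arcsin((6.7+6*np.cos(a-p[1]))/26))-ph
    o2=least_squares(g,[.3,.3,1]);print(dh,dx,np.rad2deg(a).round(1),'c',o.x[0].round(3),'peak',np.rad2deg(o.x[1]).round(1),o.fun.round(4),'|',np.rad2deg(o2.x[1]).round(1),o2.x[2].round(2))
print(tipfit([(435,264),(493,222),(370,478),(403,530)]))
E
```

```text
0 0 [-1.  20.7 31.8 41.7 50.3] c 0.323 peak 19.4 [ 0.0011 -0.0019 -0.0004  0.001   0.0003] | 19.0 0.93
0 -3 [-5.1 16.6 28.  38.4 47.7] c 0.323 peak 16.1 [ 0.0019 -0.0026 -0.0014  0.0006  0.0015] | 15.4 0.86
0 3 [ 3.2 24.7 35.3 44.6 52.6] c 0.324 peak 22.6 [ 0.0002 -0.0011  0.0006  0.0013 -0.001 ] | 22.6 1.01
3 0 [-0.9 19.3 29.7 39.1 47.5] c 0.325 peak 17.8 [-0.0001 -0.0005  0.0006  0.0008 -0.0009] | 17.9 1.03
3 -3 [-4.8 15.4 26.1 35.9 44.9] c 0.324 peak 14.6 [ 0.0005 -0.0009 -0.0002  0.0005  0.0001] | 14.4 0.97
3 3 [ 3.  23.  33.  42.  49.8] c 0.325 peak 20.8 [-0.0008  0.0002  0.0014  0.0011 -0.002 ] | 21.3 1.11
6 0 [-0.9 18.  27.8 36.7 44.9] c 0.326 peak 16.2 [-0.0011  0.0008  0.0015  0.0008 -0.002 ] | 16.9 1.14
6 -3 [-4.5 14.4 24.4 33.7 42.3] c 0.326 peak 13.2 [-0.0007  0.0004  0.0009  0.0005 -0.0012] | 13.5 1.08
6 3 [ 2.8 21.6 31.  39.6 47.3] c 0.326 peak 19.2 [-0.0017  0.0013  0.0022  0.001  -0.0028] | 20.1 1.22
[(np.float64(5.715812427536315), np.float64(14.0)), (np.float64(5.803010360681935), np.float64(14.5)), (np.float64(5.85924628870279), np.float64(13.5))]
```

View pics/s19z.png

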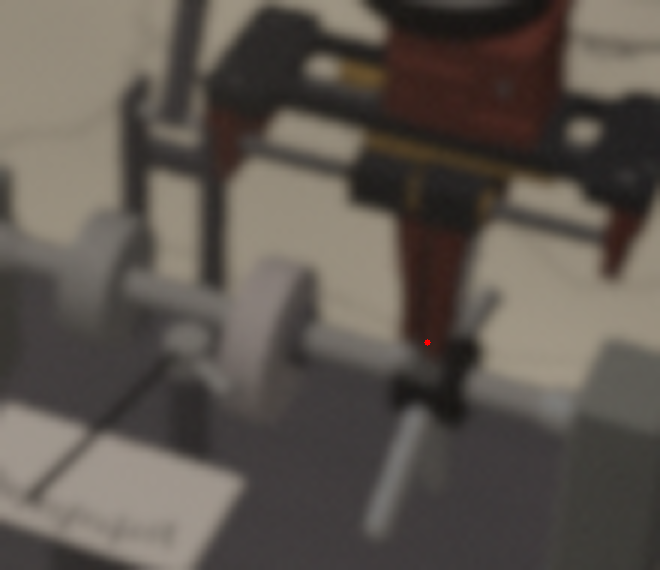

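Call:
send_rows(
  steps=[
    [[0,0,0],[-0.004,-0.001,0.001],1],
    [[0,0,0],[-0.009,-0.001,0.003],1],
    [[0,0,0],[-0.014,-0.001,0.003],1],
    [[0,0,0],[-0.018,-0.001,0.003],1],
    [[0,0,0],[-0.022,-0.001,0.003],1],
  ],
)

```text
t: 17.1
eef_pos: [0.545, 0.0624, 0.1119]
orientation: [-3.135, -0.04, 0.017]
ft_force: [0.4, 0.1, -0.8]
finger_gap: 0.005
```

Call:
send_rows(
  steps=[
    [[0,0,0],[-0.004,0,0],1],
    [[0,0,0],[-0.008,0,0],1],
    [[0,0,0],[-0.012,0,0],1],
    [[0,0,0],[-0.015,0,0],1],
  ],
)

```text
t: 17.43
eef_pos: [0.537, 0.0629, 0.1128]
orientation: [-3.134, -0.04, 0.003]
ft_force: [13.4, 2.3, -3.4]
finger_gap: 0.002
```

Call:
send_rows(
  steps=[
    [[0,0,0],[-0.003,0,0],1],
    [[0,0,0],[-0.006,0,0],1],
    [[0,0,0],[-0.009,0,0],1],
    [[0,0,0],[-0.012,0,0],1],
  ],
)

```text
t: 17.77
eef_pos: [0.5304, 0.0631, 0.1138]
orientation: [-3.133, -0.04, -0.008]
ft_force: [9.4, 0.2, -1.0]
finger_gap: 0.005
```

```bash
python3 - <<'E'
from h import *
s,a=look('20'); print(needle(a))
E
```

```text
t 17.77 tip [0.5304 0.0631 0.1478] stand [-0.0099  0.0754  0.1478] F [ 9.4  0.2 -1. ]
(np.float64(-0.16822132360035544), np.float32(-33.69741))
```

Call:
send_rows(
  steps=[
    [[0,0,0],[-0.003,0,-0.002],1],
    [[0,0,0],[-0.006,0,-0.003],1],
    [[0,0,0],[-0.009,0,-0.004],1],
    [[0,0,0],[-0.012,0,-0.005],1],
  ],
)

```text
t: 18.15
eef_pos: [0.5233, 0.0632, 0.1114]
orientation: [-3.133, -0.04, -0.018]
ft_force: [7.8, 0.6, 1.2]
finger_gap: 0.007
```

Call:
send_rows(
  steps=[
    [[0,0,0],[-0.003,0,-0.001],1],
    [[0,0,0],[-0.006,0,-0.001],1],
    [[0,0,0],[-0.008,0,-0.001],1],
  ],
)

```text
t: 18.4
eef_pos: [0.5191, 0.0632, 0.1119]
orientation: [-3.133, -0.04, -0.027]
ft_force: [8.0, -0.0, 0.1]
finger_gap: 0.004
```

```bash
python3 - <<'E'
from h import *
from scipy.optimize import brentq
s,a=look('21'); print(needle(a))
e=w2s(np.array(s['eef_pos'])+[0,0,ZB])*1000
for dh in (0,3,6): print(dh,72-np.rad2deg(brentq(lambda b:(e[2]-110+dh)*np.tan(b)-6/np.cos(b)-(-(e[0]-10)),0,1.2)))
E
```

```text
t 18.4 tip [0.5191 0.0632 0.1459] stand [-0.0213  0.0757  0.1459] F [ 8.  -0.   0.1]
(np.float64(-0.18206838989416754), np.float32(-37.584755))
0 23.70719057465805
3 26.302175963440433
6 28.674558602148423
```

Call:
send_rows(
  steps=[
    [[0,0,0],[-0.003,0,-0.001],1],
    [[0,0,0],[-0.006,0,-0.001],1],
    [[0,0,0],[-0.009,0,-0.002],1],
    [[0,0,0],[-0.012,0,-0.002],1],
    [[0,0,0],[-0.014,0,-0.002],1],
  ],
)

```text
t: 18.87
eef_pos: [0.5103, 0.0632, 0.112]
orientation: [-3.132, -0.04, -0.036]
ft_force: [5.5, 0.2, 1.6]
finger_gap: 0.002
```

```bash
python3 - <<'E'
from h import *
from scipy.optimize import brentq
s,a=look('22'); print(needle(a))
e=w2s(np.array(s['eef_pos'])+[0,0,ZB])*1000
for dh in (0,3,6): print(dh,72-np.rad2deg(brentq(lambda b:(e[2]-110+dh)*np.tan(b)-6/np.cos(b)-(-(e[0]-10)),0,1.2)))
E
```

```text
t 18.87 tip [0.5103 0.0632 0.146 ] stand [-0.0301  0.0759  0.146 ] F [5.5 0.2 1.6]
(np.float64(-0.1852754610009707), np.float32(-34.824738))
0 17.51545648266346
3 20.03844940342138
6 22.38844978086391
```

View pics/s22z.png

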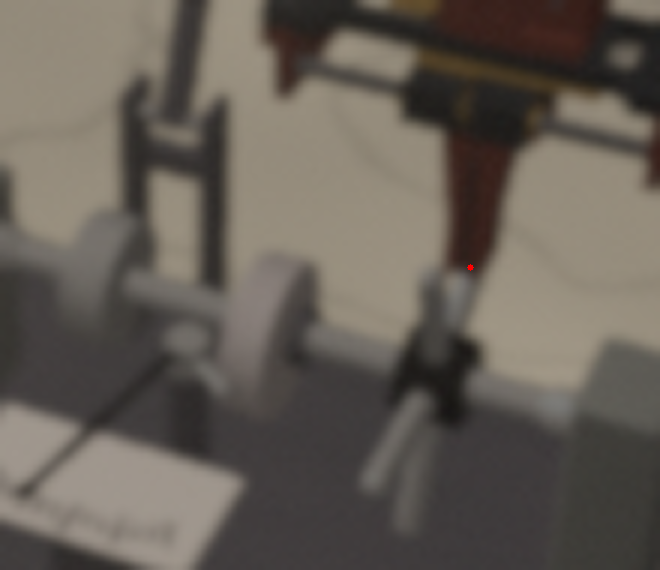

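Call:
send_rows(
  steps=[
    [[0,0,0],[-0.003,0,0],1],
    [[0,0,0],[-0.006,0,0],1],
  ],
)

```text
t: 19.08
eef_pos: [0.5061, 0.0632, 0.1129]
orientation: [-3.132, -0.04, -0.039]
ft_force: [6.6, -0.3, 1.6]
finger_gap: 0.0
```

```bash
python3 - <<'E'
from h import *
s,a=look('23'); print(needle(a)); b=snap('top','t23'); print(needle(b,'top'), needle(snap('scene','s23b')))
E
```

```text
t 19.08 tip [0.5061 0.0632 0.1469] stand [-0.0343  0.076   0.1469] F [ 6.6 -0.3  1.6]
(np.float64(-0.1855848495188953), np.float32(-35.31299))
(np.float64(-0.1856338172274497), np.float32(-49.411133)) (np.float64(-0.1859631673999197), np.float32(-35.206055))
```

The needle is at its turning point: both cameras give -0.186, and it falls off on either side. I'll withdraw gently.

Call:
send_rows(
  steps=[
    [[0,0,0],[0.005,0,0],1],
    [[0,0,0],[0.01,0,0.004],1],
    [[0,0,0],[0.013,0,0.02],1],
    [[0,0,0],[0.013,0,0.06],1],
    [[0,0,0],[0.013,0,0.11],1],
  ],
)

```text
t: 19.65
eef_pos: [0.5132, 0.0632, 0.192]
orientation: [-3.133, -0.04, -0.022]
ft_force: [1.4, 0.0, 0.6]
finger_gap: 0.001
```

Call:
send_rows(
  steps=[
    [[0,0.03,0],[0,0,0.05],1],
    [[0,0.03,0],[0,0,0.1],1],
    [[0,0.03,0],[-0.03,0,0.15],1],
    [[0,0.03,0],[-0.08,0,0.17],1],
    [[0,0.03,0],[-0.13,0,0.17],1],
  ],
)

```text
t: 20.07
eef_pos: [0.4153, 0.0631, 0.323]
orientation: [-3.132, -0.039, 0.01]
ft_force: [0.1, 0.1, 0.6]
finger_gap: 0.003
```

```bash
python3 - <<'E'
from h import *
s,a=look('24'); print(needle(a)); b=snap('top','t24'); print(needle(b,'top')); print(np.array(s['orientation']).round(3))
for c in ('scene','top'):
  for q in ('brake_knob','brake_pivot'): print(c,q,lm(c,q))
cv2.imwrite('pics/t24z.png',cv2.resize(b[150:270,250:390],None,fx=5,fy=5,interpolation=cv2.INTER_CUBIC))
cv2.imwrite('pics/s24y.png',cv2.resize(a[100:260,260:420],None,fx=4,fy=3.7,interpolation=cv2.INTER_CUBIC))
E
```

```text
t 20.07 tip [0.4153 0.0631 0.357 ] stand [-0.125   0.0778  0.357 ] F [0.1 0.1 0.6]
(np.float64(-0.18577215710416012), np.float32(-35.003357))
(np.float64(-0.18533323491008916), np.float32(-49.37462))
[-3.132 -0.039  0.01 ]
scene brake_knob [(0.62, [0.4381, -0.0935, 0.2551])]
scene brake_pivot [(0.92, [0.4741, -0.0937, 0.1532])]
top brake_knob [(0.42, [0.4388, -0.0942, 0.2573])]
top brake_pivot [(0.98, [0.4761, -0.0962, 0.1503])]
```

View pics/s24y.png

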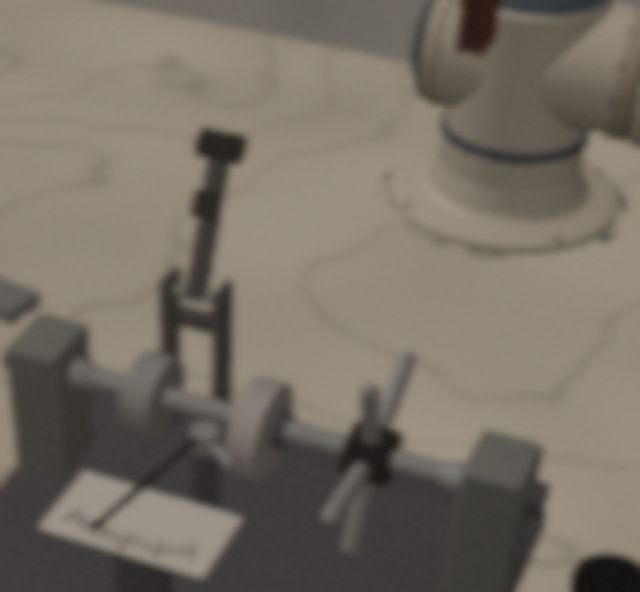

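View pics/t24z.png

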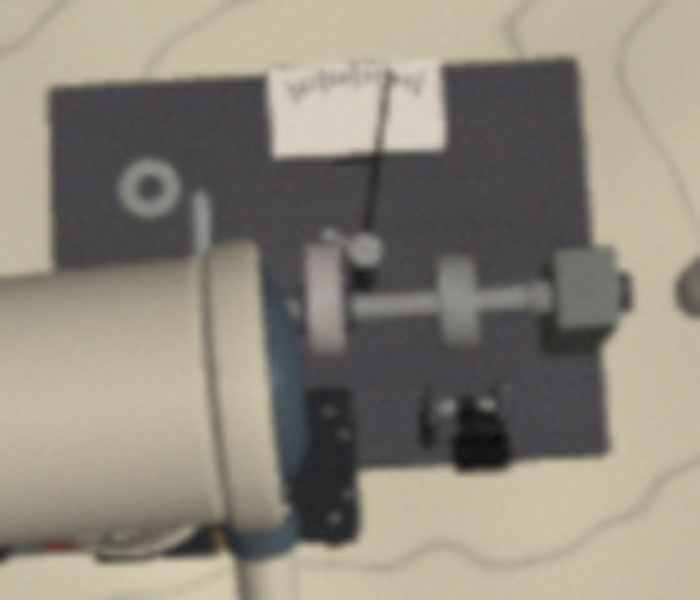

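The scene crop shows the knob at (220,145) and the needle at (95,525). In the top crop the needle is at (388,80) and the disc is offset toward the gauge. The reading held after release, so I'll go behind the brake knob.

Call:
send_rows(
  steps=[
    [[0,0,0],[-0.04,-0.05,0],1],
    [[0,0,0],[-0.04,-0.1,0],1],
    [[0,0,0],[-0.04,-0.15,0],1],
    [[0,0,0],[-0.04,-0.2,0],1],
    [[0,0,0],[-0.04,-0.21,-0.02],1],
  ],
)

```text
t: 20.78
eef_pos: [0.3867, -0.0992, 0.3036]
orientation: [-3.134, -0.031, 0.019]
ft_force: [0.8, 0.1, 1.3]
finger_gap: 0.004
```

Call:
send_rows(
  steps=[
    [[0,0,0],[-0.002,-0.005,-0.04],1],
    [[0,0,0],[-0.002,-0.005,-0.08],1],
    [[0,0,0],[-0.002,-0.005,-0.11],1],
    [[0,0,0],[-0.002,-0.005,-0.13],1],
    [[0,0,0],[-0.002,-0.005,-0.135],1],
  ],
)

```text
t: 21.2
eef_pos: [0.3844, -0.1029, 0.1977]
orientation: [-3.131, -0.03, 0.032]
ft_force: [-0.4, 0.4, 0.1]
finger_gap: 0.004
```

```bash
python3 - <<'E'
from h import *
s,a=look('25'); print(needle(a)); e=np.array(s['eef_pos'])+[0,0,ZB]
x0,y0=260,90;f=5
b=cv2.resize(a[y0:y0+115,x0:x0+130],None,fx=f,fy=f,interpolation=cv2.INTER_CUBIC)
for p in (e,[.438,-.094,.257]):
    u=w2p('scene',p)[0]; cv2.circle(b,(int((u[0]+.5-x0)*f),int((u[1]+.5-y0)*f)),3,(0,0,255),-1)
cv2.imwrite('pics/s25y.png',b)
E
```

```text
t 21.2 tip [ 0.3844 -0.1029  0.2317] stand [-0.1595 -0.0874  0.2317] F [-0.4  0.4  0.1]
(np.float64(-0.18555338312008784), np.float32(-34.995995))
```

View pics/s25y.png

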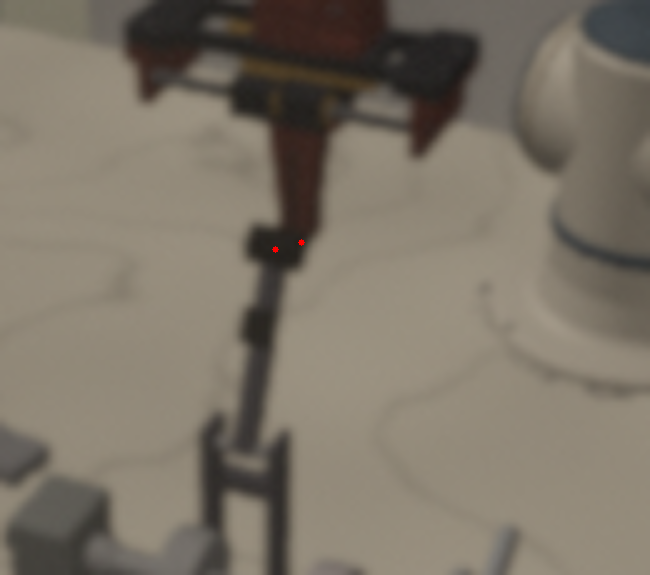

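Call:
send_rows(
  steps=[
    [[0,0,0],[0.006,0.01,0.004],1],
    [[0,0,0],[0.012,0.012,0.006],1],
    [[0,0,0],[0.018,0.012,0.006],1],
    [[0,0,0],[0.024,0.012,0.006],1],
    [[0,0,0],[0.028,0.012,0.006],1],
  ],
)

```text
t: 21.67
eef_pos: [0.4067, -0.0938, 0.2041]
orientation: [-3.132, -0.031, 0.028]
ft_force: [-0.2, -0.1, 0.1]
finger_gap: 0.005
```

Call:
send_rows(
  steps=[
    [[0,0,0],[0.004,0,0],1],
    [[0,0,0],[0.008,0,0],1],
    [[0,0,0],[0.012,0,0],1],
    [[0,0,0],[0.016,0,0],1],
    [[0,0,0],[0.02,0,0],1],
  ],
)

```text
t: 22.08
eef_pos: [0.4218, -0.0939, 0.2043]
orientation: [-3.133, -0.031, 0.028]
ft_force: [-1.9, 0.1, 1.7]
finger_gap: 0.002
```

Call:
send_rows(
  steps=[
    [[0,0,0],[0.005,0,0],1],
    [[0,0,0],[0.01,0,0],1],
    [[0,0,0],[0.015,0,0],1],
    [[0,0,0],[0.02,0,0],1],
    [[0,0,0],[0.025,0,0],1],
  ],
)

```text
t: 22.5
eef_pos: [0.4409, -0.0939, 0.2042]
orientation: [-3.132, -0.031, 0.028]
ft_force: [-0.3, -0.1, 1.3]
finger_gap: 0.004
```

Call:
send_rows(
  steps=[
    [[0,0,0],[0.005,0,0],1],
    [[0,0,0],[0.01,0,0],1],
    [[0,0,0],[0.015,0,0],1],
    [[0,0,0],[0.02,0,0],1],
    [[0,0,0],[0.025,0,0],1],
  ],
)

```text
t: 22.92
eef_pos: [0.4601, -0.0938, 0.2042]
orientation: [-3.132, -0.031, 0.028]
ft_force: [-0.6, 0.0, 0.4]
finger_gap: 0.006
```

```bash
python3 - <<'E'
from h import *
s,a=look('26'); print(needle(a)); e=np.array(s['eef_pos'])+[0,0,ZB]
x0,y0=260,90;f=5
b=cv2.resize(a[y0:y0+115,x0:x0+130],None,fx=f,fy=f,interpolation=cv2.INTER_CUBIC)
cv2.imwrite('pics/s26y.png',b)
E
```

```text
t 22.92 tip [ 0.4601 -0.0938  0.2382] stand [-0.0836 -0.0801  0.2382] F [-0.6  0.   0.4]
(np.float64(-0.1855759939219482), np.float32(-35.108116))
```

View pics/s26y.png

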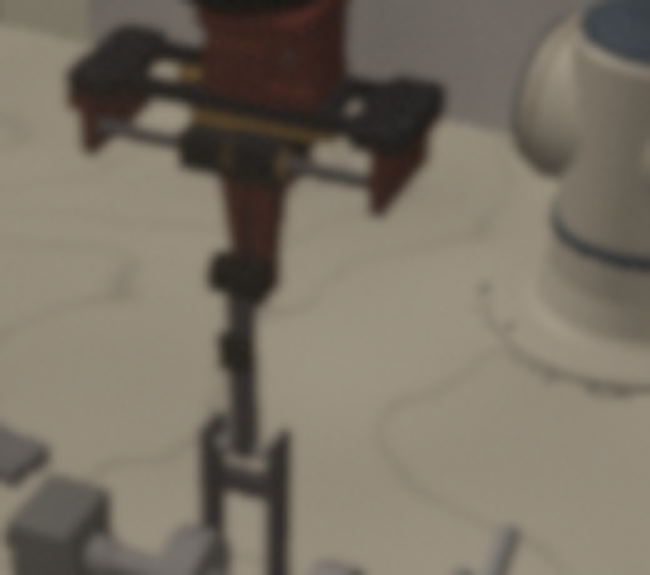

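Call:
send_rows(
  steps=[
    [[0,0,0],[0.005,0,0],1],
    [[0,0,0],[0.01,0,0],1],
    [[0,0,0],[0.015,0,0],1],
    [[0,0,0],[0.02,0,0],1],
    [[0,0,0],[0.022,0,0],1],
  ],
)

```text
t: 23.38
eef_pos: [0.4775, -0.0938, 0.2038]
orientation: [-3.132, -0.032, 0.028]
ft_force: [1.0, 0.1, -0.0]
finger_gap: 0.005
```

Call:
send_rows(
  steps=[
    [[0,0,0],[-0.01,0,0],1],
    [[0,0,0],[-0.03,0,0],1],
    [[0,0,0],[-0.05,0,0.01],1],
    [[0,0,0],[-0.07,0,0.02],1],
    [[0,0,0],[-0.08,0,0.03],1],
  ],
)

```text
t: 23.8
eef_pos: [0.416, -0.0938, 0.2269]
orientation: [-3.132, -0.031, 0.028]
ft_force: [-1.8, -0.2, 1.0]
finger_gap: 0.007
```

```bash
python3 - <<'E'
from h import *
s,a=look('27'); print(needle(a))
x0,y0=260,110;f=5
cv2.imwrite('pics/s27y.png',cv2.resize(a[y0:y0+115,x0:x0+130],None,fx=f,fy=f,interpolation=cv2.INTER_CUBIC))
E
```

```text
t 23.8 tip [ 0.416  -0.0938  0.2609] stand [-0.1277 -0.0791  0.2609] F [-1.8 -0.2  1. ]
(np.float64(-0.18553336194551062), np.float32(-35.151993))
```

View pics/s27y.png

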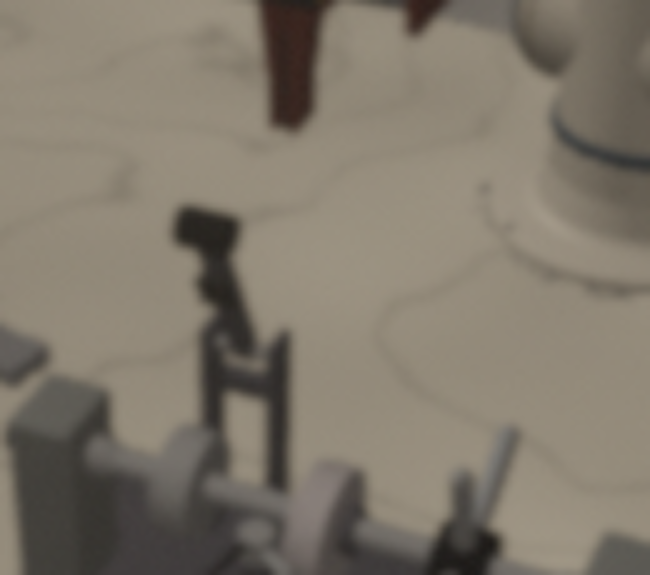

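The arm is past upright, with its knob at (205,225), and it is sinking by itself. I'll move clear and wait.

Call:
send_rows(
  steps=[
    [[0,0,0],[-0.04,0,0.04],1],
    [[0,0,0],[-0.05,0,0.08],1],
    [[0,0,0],[-0.05,0,0.1],1],
    [[0,0,0],[-0.05,0,0.1],1],
    [[0,0,0],[-0.05,0,0.1],1],
  ],
)

```text
t: 24.27
eef_pos: [0.3792, -0.0942, 0.3047]
orientation: [-3.134, -0.031, 0.02]
ft_force: [0.6, -0.4, -0.8]
finger_gap: 0.008
```

Call:
send_rows(
  steps=[
    [[0,0,0],[0,0,0],1],
    [[0,0,0],[0,0,0],1],
    [[0,0,0],[0,0,0],1],
    [[0,0,0],[0,0,0],1],
    [[0,0,0],[0,0,0],1],
  ],
)

```text
t: 24.68
eef_pos: [0.3792, -0.0941, 0.304]
orientation: [-3.134, -0.031, 0.022]
ft_force: [-0.2, 0.8, 0.7]
finger_gap: -0.005
```

Call:
send_rows(
  steps=[
    [[0,0,0],[0,0,0],1],
    [[0,0,0],[0,0,0],1],
    [[0,0,0],[0,0,0],1],
    [[0,0,0],[0,0,0],1],
    [[0,0,0],[0,0,0],1],
  ],
)

```text
t: 25.1
eef_pos: [0.3792, -0.0941, 0.304]
orientation: [-3.134, -0.031, 0.022]
ft_force: [0.2, 0.3, 0.1]
finger_gap: 0.005
```

Call:
send_rows(
  steps=[
    [[0,0,0],[0,0,0],1],
    [[0,0,0],[0,0,0],1],
    [[0,0,0],[0,0,0],1],
    [[0,0,0],[0,0,0],1],
    [[0,0,0],[0,0,0],1],
  ],
)

```text
t: 25.52
eef_pos: [0.3792, -0.0941, 0.304]
orientation: [-3.134, -0.031, 0.022]
ft_force: [0.7, -1.1, -0.0]
finger_gap: 0.004
```

```bash
python3 - <<'E'
from h import *
s,a=look('28'); print(needle(a)); b=snap('top','t28'); print(needle(b,'top'))
x0,y0=260,110;f=5
A=cv2.resize(a[y0:y0+150,x0:x0+150],None,fx=3.7,fy=3.7,interpolation=cv2.INTER_CUBIC)
cv2.imwrite('pics/s28y.png',A)
cv2.imwrite('pics/t28z.png',cv2.resize(b[150:260,250:390],None,fx=5,fy=5,interpolation=cv2.INTER_CUBIC))
E
```

```text
t 25.52 tip [ 0.3792 -0.0941  0.338 ] stand [-0.1645 -0.0786  0.338 ] F [ 0.7 -1.1 -0. ]
(np.float64(-0.18577256712530024), np.float32(-34.59665))
(np.float64(-0.1858098167084221), np.float32(-50.10771))
```

View pics/s28y.png

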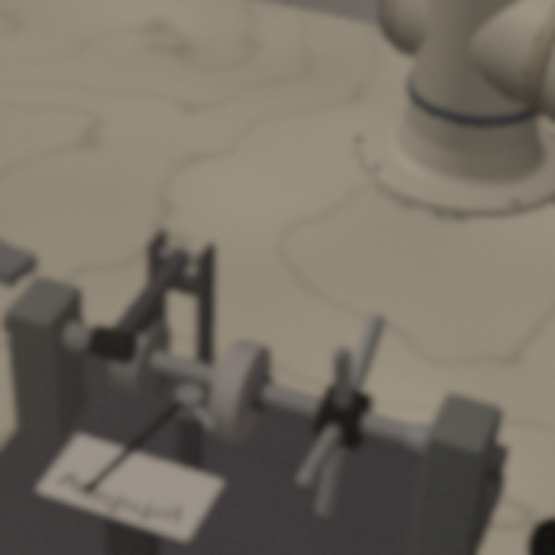

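View pics/t28z.png

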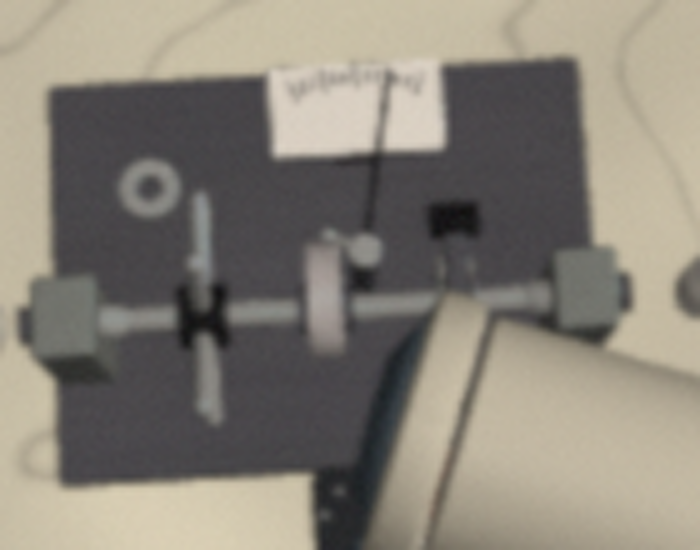

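Call:
send_rows(
  steps=[
    [[0,0,0],[0,0,0],1],
    [[0,0,0],[0,0,0],1],
    [[0,0,0],[0,0,0],1],
    [[0,0,0],[0,0,0],1],
    [[0,0,0],[0,0,0],1],
  ],
)

```text
t: 26.03
eef_pos: [0.3792, -0.0941, 0.304]
orientation: [-3.134, -0.031, 0.021]
ft_force: [-0.6, 0.2, 0.4]
finger_gap: 0.006
```

Call:
send_rows(
  steps=[
    [[0,0,0],[0,0,0],1],
    [[0,0,0],[0,0,0],1],
    [[0,0,0],[0,0,0],1],
    [[0,0,0],[0,0,0],1],
    [[0,0,0],[0,0,0],1],
  ],
)

```text
t: 26.45
eef_pos: [0.3792, -0.0941, 0.304]
orientation: [-3.134, -0.031, 0.022]
ft_force: [-1.0, 0.1, -0.3]
finger_gap: 0.007
```

```bash
python3 - <<'E'
from h import *
s,a=look('29'); print(needle(a)); b=snap('top','t29'); print(needle(b,'top'))
for c in ('scene','top'): print(lm(c,'brake_knob'))
p=cv2.imread('pics/s28.png'); print(np.abs(a.astype(int)-p)[195:225,275:330].max(), np.abs(a.astype(int)-p).max())
print('expected level knob',s2w([-.068+.112,-.08,.152]))
x=cv2.imread('pics/scene0.png').astype(int); d=np.abs(a-x).sum(2)>60; d[:190,:]=0; print(np.argwhere(d).min(0) if d.any() else None,np.argwhere(d).max(0))
E
```

```text
t 26.45 tip [ 0.3792 -0.0941  0.338 ] stand [-0.1645 -0.0786  0.338 ] F [-1.   0.1 -0.3]
(np.float64(-0.18549391737936283), np.float32(-34.70334))
(np.float64(-0.18556613408071487), np.float32(-49.633057))
[(0.74, [0.6432, 0.0992, 0.0193]), (0.55, [0.5883, -0.0906, 0.1515])]
[]
5 9
expected level knob [ 0.5877097  -0.09103558  0.152     ]
[190 282] [248 354]
```

```bash
python3 - <<'E'
from h import *
print(manip.sign_off())
E
```

```text
the job is handed in; nothing more can be done
None
```

The spindle now stands with the disc's high spot on the plunger. The brake arm rests on the drum with the reading unchanged, and the job was handed in at about 26.5 s.

- **Spindle:** I turned it by its spokes about 30° past the highest reading to find the turning point. I then pushed it back onto the peak, normally with 5 to 9 N.
- **Reading:** The estimated value is 0.51, from a fit to needle positions on both sides of the peak. The needle sat at -0.185 to -0.186 rad in both cameras, before and after the brake came over.
- **Brake:** I pushed the knob past upright with about 2 N, and the arm sank onto the drum by itself. One camera put the knob within 1 mm of its expected level position. The other didn't detect it; the arm was partly in the way. The last two scene pictures, about 1 s apart, showed no motion.
- **Bystanders:** Comparing the lower part of the scene picture, where most of the bench shows, with the first one, only the wheel, disc, needle and brake had changed. The robot was clear of everything.

**What went wrong or disagreed:**
- **Height error:** The reported tool height was about 34 mm too low. The pictures showed it, and a careful descent to the empty bench met no contact even at a reported -33 mm. I corrected for it from then on.
- **Spoke force:** My first push caught the end of a spoke at a bad angle and reached about 23 N, just under the 25 N limit. I backed off at once and used a better-placed spoke.
- **Peak position:** The spoke angle from the picture and from the finger position differed by about 5°. I relied on the needle's turning point, so the high spot should be within a few degrees of the plunger.

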